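Clear the fitting bench after the chiselling lesson

ROBOT

A 7-joint arm with a two-finger parallel gripper is mounted at the origin on the work surface. World frame = base frame: x ahead of the robot, y to its left, z up, the work surface at z = 0. Lengths are in m, angles in rad, forces in N, time in s.
With the tool pointing down it reaches from about 0.425 to 0.925 m from the base axis. Payload 6.8 kg.
Tool frame: the origin (TCP) lies on the mounting face of the last link; the fingertips stand 173 mm ahead of it and the grasp point (between the pads) lies 155 mm ahead of it (manip.grasp_offset is the distance from the TCP to the grasp point, in m); z points along the fingers, y is the line along which they close (so a half turn about z gives the same grasp; the last joint's range is limited). The gripper opens to 85 mm and grips with 20 to 120 N. Pads are 22 mm wide; open, the fingers measure 114 mm over their backs; the gripper's body (76 mm by 85 mm) begins 54 mm behind the grasp point. The pads swing forward as they close: fully open they stand 13 mm farther back than shut.
Start: joints at [-1.243, 0.477, 0.022, 1.555, -0.011, 1.109, -0.083], TCP at [0.285, 0.612, 0.405] pointing down, gripper open.
Joint ranges: [-2.96, 2.96], [-0.34, 2.1], [-1.41, 1.46], [0.24, 2.44], [-1.37, 4.51], [0.17, 1.92], [-2.96, 2.96]. Speed limits (rad/s): [2.39, 2.39, 3.14, 3.14, 3.14, 3.14, 3.14].

INTERFACE

Orientations are given as [roll, pitch, yaw] about the fixed x, y, z axes, in that order (R = Rz(yaw) Ry(pitch) Rx(roll)).
In Python, from station import get_obs, imaging, job_done, manip gives the robot as it stands.
- The arm moves only by the shell command python3 -m crank 'ROWS' [OPENING]. ROWS is a JSON object of lists of equal length, an entry for each row: "dp": the shift along the tool's x, y, z each as a share of 5 cm, from -1 to 1, a list of three; "delta_rot": the turn, a rotation vector about the tool's x, y, z each as a share of 0.08 rad, from -1 to 1, a list of three. In form: {"dp": [[dx, dy, dz], ...], "delta_rot": [[ax, ay, az], ...]}. A call has 1 to 5 rows; each row shifts and turns the commanded pose from where the row before left it, along the tool's axes as they then stand; what a row does not reach is not made up. A row lasts 1/8 s, in which the tool goes at most 62.5 mm and 10.7 degrees, less where a joint would pass 70% of its speed; a pose out of reach is approached as far as the arm can. A call with a number of a shift or a turn outside -1 to 1 is refused whole. A call with a gripper value outside its range is refused whole. OPENING is the opening, from -1 (shut) to 1 (fully open), set as the call begins (- or left out, the last holds). The fingers move at their own pace and stop on an object; the grip force is fixed at half the most. Time passes only in rows, so rows that do not move let the fingers close. It gives the time, the measured TCP pose, the force, the opening and the grip force at its end, in the units of the state.
- get_obs(): the state, without advancing time (a new reading comes with each control period).
- imaging.get_image(name): name is "scene" or "top"; returns the picture (420x560x3 uint8, red, green, blue); there is no depth.
- imaging.camera_info(name): a dict with "vfov" (degrees; the focal length in pixels is half the picture's height over the tangent of half this angle, whatever the lens; pixels are square), "cx", "cy" (the principal point, pixels), "k1" (the pictures are not rectified: a ray, as slopes to the right and down, at radius r is drawn at 1 + k1 r^2 times it, then the intrinsics apply), "view" (4x4, takes a point from world to camera coordinates). Camera axes: x right, y down, z forward; pixel columns grow to the right and rows downward; lengths in m; the calibration is good to about 2 mm. A picture is of the moment at which its call begins. camera_info takes no time and is no camera call.
- job_done(): hands the job in; it is judged then, once.
The state is a dict: "time_s": time; "joints": joint angles; "qd": joint speeds; "effort": joint torques, N m; "ee_pos": TCP position; "eef_rot": TCP orientation; "force": force on the tool from outside, world axes, zero at the start; "moment": the same for the moment, N m; "width": finger opening in m; "finger_force": force on a finger pad.
Only numpy, scipy, OpenCV 4.12 (cv2) and the standard library are available. Lean on these libraries where they do the work, as an engineer would, in place of code of your own. Each camera call takes 0.05 s, during which the arm holds its last target. There are 200 camera calls.

TASK

Clear away after the chiselling lesson. Open the wooden case, pick every cold chisel out of the scrap tray (leave the scrap in it), lay each in a pocket of its own, fully down with the wide blade end in the pocket's wide end, and shut the lid; also hang every ear defender by its headband astride the rail, hanging free and level between the posts with its cups on either side of the bar. There may be two or three of each; leave everything else on the bench undisturbed.

Things in the scene. Friction and masses are not known exactly. Their poses are not given: they have to be found in the camera images.
- rail: fixed hanging rail: round steel bar, 12 mm diameter, 350 mm long along its own y, its top 165 mm above the bench, on two blue posts 16 x 12 mm at y = +-170 mm that end level with the bar, on feet 100 (x) x 40 (y) x 8 mm. Origin on the bench under the bar's middle; z up
- tray: grey open sheet-metal scrap tray, fixed to the bench, 180 (x) x 270 (y) x 30 mm high outside, walls and floor 4 mm; origin under its centre on the bench. Holds the chisels among scrap
- offcut_bar: square steel bar offcut 120 x 16 x 16 mm without a blade, lying in the tray along its own x; scrap that stays in the tray; origin under its centre
- old_file: worn dark file, 18 mm wide, 6 mm thick, about 130 mm long with a narrow tang at its -x end, lying in the tray; scrap that stays in the tray; origin at its underside
- case: fixed wooden chisel case, 168 (x) x 167 (y) mm, 6 mm walls, rim 34 mm high. Its bed, top 17 mm above the bench, has 3 pockets along x, 6 mm deep, 44 mm apart in y, each 142 mm long (x -71 to 71) and 21 mm wide, but 33 mm wide from x = +18 to +71: the blade end, away from the hinge. Lid hinge along the -x rim (robot's side). Origin on the bench under its centre; z up
- lid (a joint): angle (rad) of the case's lid: 0 shut on the rim, 1.57 upright and clear of the pockets, stop at 1.75; found half open. Stiff friction hinge: it stays where it is left; about 2 N at its edge moves it. A plain board 172 mm long from the hinge, 167 mm wide (y), 10 mm thick; its inner face passes through the hinge line
- lid_hinge (a point): centre of the hinge line (along the case's y), on the -x rim of the case, 34 mm above the bench; axes as the case's
- ear0: ear defender 0 (may be absent), standing on its two grey cups; its headband arch lies in its own x-z plane, 156 mm wide (x), 157 high. Cups 62 mm wide (y), 78 high, 66 mm apart. Crown of the arch: a level pad 50 (x) x 26 (y) x 16 mm, underside 141 mm above the origin; the band slopes 45 degrees down from it. Origin at the bottom, midway between the cups; z up; about 0.2 kg
- ear1: ear defender 1 (may be absent), standing on its two grey cups; its headband arch lies in its own x-z plane, 156 mm wide (x), 157 high. Cups 62 mm wide (y), 78 high, 66 mm apart. Crown of the arch: a level pad 50 (x) x 26 (y) x 16 mm, underside 141 mm above the origin; the band slopes 45 degrees down from it. Origin at the bottom, midway between the cups; z up; about 0.2 kg
- ear2: ear defender 2 (may be absent), standing on its two grey cups; its headband arch lies in its own x-z plane, 156 mm wide (x), 157 high. Cups 62 mm wide (y), 78 high, 66 mm apart. Crown of the arch: a level pad 50 (x) x 26 (y) x 16 mm, underside 141 mm above the origin; the band slopes 45 degrees down from it. Origin at the bottom, midway between the cups; z up; about 0.2 kg
- chisel0: cold chisel 0 (may be absent), steel, lying flat in the tray: 130 mm long along its own x; square shank 16 x 16 mm from x = -65 to +27, then flaring to a thin blade 26 mm wide (21 mm wide, 12 thick just behind it) at the +x end. Origin at the underside of the shank, mid-length; z up; about 0.22 kg
- chisel0_blade (a point): cutting edge of chisel 0, at x = +65 mm, 8 mm above the underside
- chisel1: cold chisel 1 (may be absent), steel, lying flat in the tray: 130 mm long along its own x; square shank 16 x 16 mm from x = -65 to +27, then flaring to a thin blade 26 mm wide (21 mm wide, 12 thick just behind it) at the +x end. Origin at the underside of the shank, mid-length; z up; about 0.22 kg
- chisel1_blade (a point): cutting edge of chisel 1, at x = +65 mm, 8 mm above the underside
- chisel2: cold chisel 2 (may be absent), steel, lying flat in the tray: 130 mm long along its own x; square shank 16 x 16 mm from x = -65 to +27, then flaring to a thin blade 26 mm wide (21 mm wide, 12 thick just behind it) at the +x end. Origin at the underside of the shank, mid-length; z up; about 0.22 kg
- chisel2_blade (a point): cutting edge of chisel 2, at x = +65 mm, 8 mm above the underside
- pocket0 (a point): centre of pocket 0's floor in the case (y = -44 mm): where a chisel's origin belongs; axes as the case's
- pocket1 (a point): centre of pocket 1's floor in the case (y = 0 mm): where a chisel's origin belongs; axes as the case's
- pocket2 (a point): centre of pocket 2's floor in the case (y = 44 mm): where a chisel's origin belongs; axes as the case's
- brush: wooden brush, a bystander beyond the rail; leave alone; origin on its underside
- nut_pot: small steel pot 40 mm wide, 45 mm high, a bystander standing between tray and rail; leave alone; origin on its underside

How it is judged:
By the outcome, as a careful person would: the job done as asked, in the order asked, and still so for the second after the job is handed in, with the robot touching nothing.
Of ear0, ear1, ear2 only 2 to 3 are there at a start; the rules pass over those that are not, and their reading is None.
Of chisel0, chisel1, chisel2 only 2 to 3 are there at a start; the rules pass over those that are not, and their reading is None.
At some moment in a run one of ear0, ear1, ear2 may be knocked a few centimetres aside while the robot is not near it.
It also fails if it takes over 210 s, if anything falls off the work surface, if the arm or the gripper's body presses on something with over 40 N, if the wrist force passes 120 N, or if a joint passes its speed limit or range.

## Working session

There is one attempt and no reset: what is moved stays moved. The work goes in short steps, Python scripts to look and compute and a shell command to move; the robot and the scene stay as the last step left them, time stands still between calls to the robot, and variables do not carry over. Pictures are saved under pics/ and viewed, at most 14 in all, crops included, and the job is handed in when it is done.

```bash
ls; mkdir -p pics; cat > h.py <<'E'
import numpy as np, cv2, json
from station import get_obs, imaging, job_done, manip
from scipy.spatial.transform import Rotation as R
def grab(n,f=None):
    im=imaging.get_image(n)
    if f: cv2.imwrite('pics/'+f,im[:,:,::-1])
    return im
def cam(n):
    c=imaging.camera_info(n); f=210/np.tan(np.radians(c['vfov'])/2)
    return c,f,np.array(c['view'])
def ray(n,uv):
    c,f,V=cam(n); d=np.array([(uv[0]-c['cx'])/f,(uv[1]-c['cy'])/f]); s=d.copy()
    for _ in range(30): s=d/(1+c['k1']*(s@s))
    return -V[:3,:3].T@V[:3,3], V[:3,:3].T@np.array([s[0],s[1],1])
def onz(n,uv,z):
    o,d=ray(n,uv); return o+d*(z-o[2])/d[2]
def proj(n,p):
    c,f,V=cam(n); q=V[:3,:3]@np.array(p)+V[:3,3]; s=q[:2]/q[2]; s=s*(1+c['k1']*(s@s))
    return np.array([c['cx'],c['cy']])+f*s
def tri(uv1,uv2):
    o1,d1=ray('scene',uv1);o2,d2=ray('top',uv2)
    t=np.linalg.lstsq(np.c_[d1,-d2],o2-o1,rcond=None)[0]
    a=o1+d1*t[0];b=o2+d2*t[1]; return (a+b)/2,np.linalg.norm(a-b)
E
python3 - <<'E'
from h import *
for n in('scene','top'):
    im=grab(n,n+'0.png'); c,f,V=cam(n); print(n,c['vfov'],c['k1'],-V[:3,:3].T@V[:3,3],V[2,:3])
print(get_obs(), manip.grasp_offset)
E
```

```text
pics
scene 54.53797866715301 0.0372629559029142 [0.86035696 0.38735828 0.81458533] [-0.27929591 -0.45560002 -0.84523513]
top 57.05951465343803 -0.04367602849675733 [0.44771655 0.00552768 0.98678604] [ 0.15409447 -0.0049645  -0.98804365]
{'time_s': 0.1, 'joints': array([-1.24306567,  0.47775397,  0.02235531,  1.55636117, -0.01146839,
        1.10927807, -0.08310332]), 'qd': array([ 0.00132453, -0.00177839, -0.00047162, -0.00326487, -0.00011267,
       -0.00056881, -0.00167153]), 'effort': array([ 4.98028414e-03, -5.97753024e+01,  1.61396150e+00, -2.81949162e+01,
        1.29245516e-02,  4.91947125e-03, -3.98161035e-05]), 'ee_pos': array([0.28485808, 0.61167827, 0.40379482]), 'eef_rot': array([-3.13992778e+00,  1.56780693e-04,  2.70578160e+00]), 'force': array([-0.3436609 ,  0.09036876, -0.47679773]), 'moment': array([-0.01774759,  0.05986902,  0.00075555]), 'finger_force': 0.0, 'width': 0.08543458239797543} 0.1547
```

View pics/scene0.png

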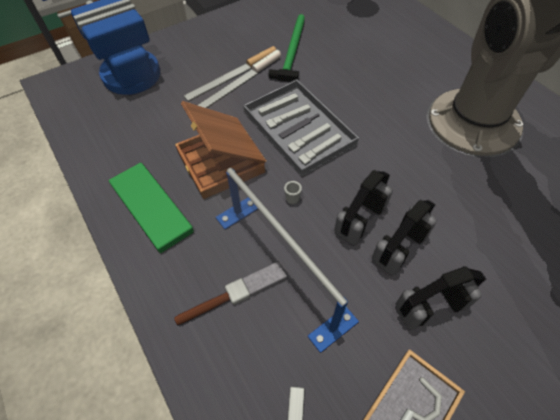

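View pics/top0.png

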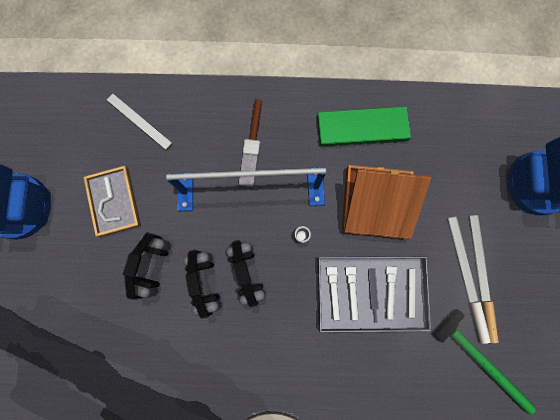

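```bash
python3 - <<'E'
import cv2,numpy as np
t=cv2.imread('pics/top0.png')
a=cv2.resize(t[250:340,310:440],None,fx=6,fy=6,interpolation=cv2.INTER_CUBIC)
b=cv2.resize(t[225:325,115:275],None,fx=5,fy=5,interpolation=cv2.INTER_CUBIC)
cv2.imwrite('pics/tray.png',a)
s=cv2.imread('pics/scene0.png')
c=cv2.resize(s[90:220,160:300],None,fx=5,fy=5,interpolation=cv2.INTER_CUBIC)[:600]
cv2.imwrite('pics/case.png',c)
g=np.clip(b.astype(float)*1.8,0,255).astype(np.uint8);cv2.imwrite('pics/ears.png',g)
E
```

```text
(no output)
```

View pics/tray.png

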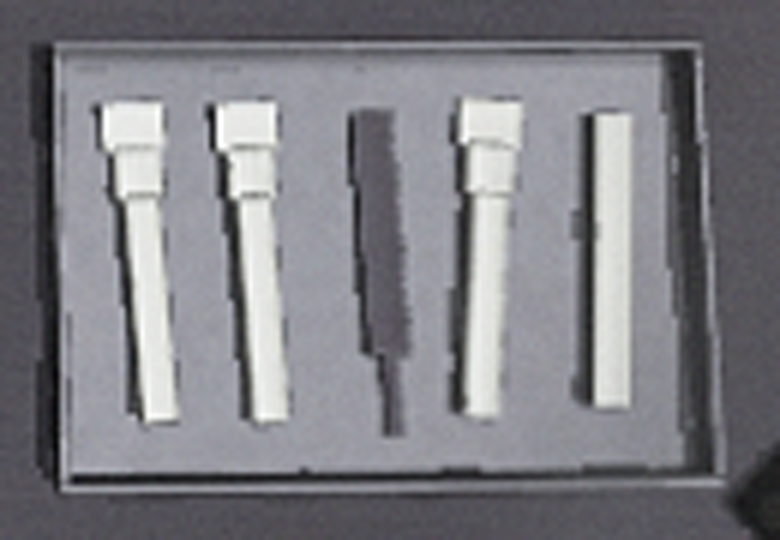

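View pics/ears.png

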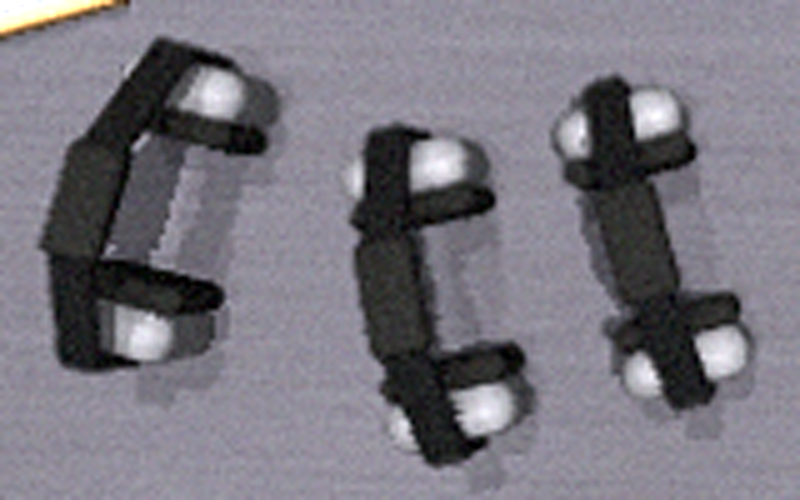

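View pics/case.png

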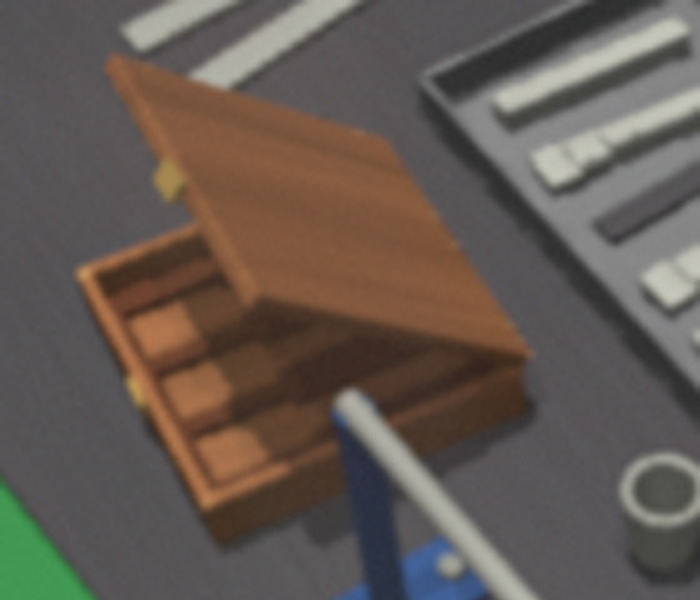

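Three chisels (blades all towards +x; crop x≈131, 245, 491), the offcut (x≈610) and the file (x≈380). Three ears stand left of them, and the lid is half open. Now the numbers.

```bash
cat >> h.py <<'E'
def tray(im):
    g=cv2.cvtColor(im,cv2.COLOR_RGB2GRAY); m=(g>185).astype(np.uint8)
    n,l,s,c=cv2.connectedComponentsWithStats(m); out=[]
    for i in range(1,n):
        x,y,w,h,a=s[i]
        if 318<x<430 and 256<y<332 and a>150 and w<25:
            v,u=np.nonzero(l==i); P=np.array([onz('top',(q,r),.020)[:2] for q,r in zip(u,v)])
            ext=[P[:,0].min(),P[:,0].max()]
            # mid line of the shank, rows from 25% to 60% of length from the -x end
            L=ext[1]-ext[0]; rows=[]
            for r in np.unique(v):
                uu=u[v==r]; p=onz('top',(uu.mean(),r),.020); rows.append((p[0],p[1],(uu.max()-uu.min()+1)))
            rows=np.array(rows); k=(rows[:,0]>ext[0]+.1*L)&(rows[:,0]<ext[0]+.62*L)
            f=np.polyfit(rows[k,0],rows[k,1],1); tail=np.array([ext[0],np.polyval(f,ext[0])])
            tip=onz('top',(u[v==v.min()].mean(),v.min()-.5),.012)[:2]
            out.append((tail,tip,np.arctan(f[0]),a,rows[:,2].max()))
    return sorted(out,key=lambda o:-o[0][1])
E
python3 - <<'E'
from h import *
np.set_printoptions(precision=4,suppress=True)
top=cv2.imread('pics/top0.png')[:,:,::-1]
for o in tray(top): print(o[0],o[1],'yaw %.3f'%o[2],'len %.4f'%np.linalg.norm(o[1]-o[0]),o[3],o[4])
cs=lambda x,y:(160+(x+.5)/5-.5,90+(y+.5)/5-.5)
print('rim +x corners',onz('scene',cs(80,272),.034),onz('scene',cs(212,503),.034))
print('lid hinge +y',onz('scene',cs(530,358),.04), )
print('free lid corners',tri(cs(108,58),(430,177)),tri(cs(258,298),(372,171)))
print('top hinge', onz('top',(345,234),.04),onz('top',(411,239),.04))
print('top rim+x', onz('top',(347,166),.034),onz('top',(412,172),.034))
# rail
print('rail',tri((229,171),(325.5,171)),tri((344,303),(167,177.5)))
print('feet top',[onz('top',p,.008) for p in((177,211),(193,210),(309,206),(325,205))])
es=lambda x,y:(115+(x+.5)/5-.5,225+(y+.5)/5-.5)
for n,q in(('L',[(72,145),(130,150),(100,258),(42,245)]),('M',[(357,240),(418,235),(432,345),(372,360)]),('R',[(590,200),(645,185),(680,290),(625,310)])):
    P=np.array([onz('top',es(*p),.157) for p in q]); d=(P[2]+P[3]-P[0]-P[1])/2
    print('ear',n,P.mean(0),'dir %.3f'%np.arctan2(d[1],d[0]),'len',np.linalg.norm(d),'wid',np.linalg.norm(P[1]+P[2]-P[0]-P[3])/2)
print('pot',onz('top',(302,236),.045),'brush end',onz('top',(240,184),.015),onz('top',(253,186),.015), onz('top',(251,140),.015))
E
```

```text
[ 0.34   -0.1492] [ 0.4674 -0.1386] yaw 0.096 len 0.1278 329 11.0
[ 0.341  -0.1945] [ 0.4686 -0.1879] yaw 0.079 len 0.1278 329 10.0
[ 0.3449 -0.2805] [ 0.4731 -0.2804] yaw -0.065 len 0.1282 313 10.0
[ 0.3482 -0.3339] [ 0.4669 -0.3414] yaw -0.047 len 0.1189 265 6.0
rim +x corners [ 0.7143 -0.3373  0.034 ] [ 0.7234 -0.1739  0.034 ]
lid hinge +y [ 0.5558 -0.1618  0.04  ]
free lid corners (array([ 0.6693, -0.3392,  0.1512]), np.float64(0.0014820425999971397)) (array([ 0.6779, -0.2067,  0.124 ]), np.float64(0.020954395830366193))
top hinge [ 0.5472 -0.1665  0.04  ] [ 0.5387 -0.3308  0.04  ]
top rim+x [ 0.7222 -0.1732  0.034 ] [ 0.7114 -0.3406  0.034 ]
rail (array([ 0.6756, -0.103 ,  0.1504]), np.float64(0.0003425473200871346)) (array([0.6505, 0.2481, 0.1554]), np.float64(0.000378136824041826))
feet top [array([0.5987, 0.2593, 0.008 ]), array([0.6023, 0.2182, 0.008 ]), array([ 0.6206, -0.0795,  0.008 ]), array([ 0.6243, -0.1208,  0.008 ])]
ear L [0.4576 0.3104 0.157 ] dir 2.932 len 0.045453904888249436 wid 0.025501807742013133
ear M [0.4212 0.1757 0.157 ] dir -2.960 len 0.048633738063000566 wid 0.02590471131512178
ear R [0.4444 0.0748 0.157 ] dir -2.787 len 0.04774395224785876 wid 0.024404162502925028
pot [ 0.5391 -0.0601  0.045 ] brush end [0.6722 0.0996 0.015 ] [0.6678 0.0659 0.015 ] [0.7913 0.0755 0.015 ]
```

```bash
cat >> h.py <<'E'
def to(x,y,z,yaw,tip=False):
    """how far to go for grasp point (or fingertip) at x,y,z with tool yaw: turn first (units), then shift (units of 5 cm) in the turned frame"""
    o=get_obs(); Rc=R.from_euler('xyz',o['eef_rot']); Rt=R.from_euler('xyz',[np.pi,0,yaw])
    L=.173 if tip else .1547
    p=np.array([x,y,z+L]); rv=(Rc.inv()*Rt).as_rotvec()
    print('turn',np.round(rv/.08,2),'shift',np.round(Rt.inv().apply(p-o['ee_pos'])/.05,3),'now grasp',np.round(o['ee_pos']+Rc.apply([0,0,L]),4),'yaw %.3f'%o['eef_rot'][2],'t %.1f w %.4f'%(o['time_s'],o['width']),'F',np.round(o['force'],1))
E
python3 - <<'E'
from h import *
to(.75,-.257,.12,3.08,True)
top=cv2.imread('pics/top0.png')[:,:,::-1]
ts=lambda x,y:(310+(x+.5)/6-.5,250+(y+.5)/6-.5)
for a,b in(((162,421),(131,102)),((272,421),(246,102)),((480,415),(491,98))):
    A=onz('top',ts(*a),.02);B=onz('top',ts(*b),.012);d=B-A
    print(A[:2],B[:2],np.arctan2(d[1],d[0]),np.linalg.norm(d[:2]),(A+B)[:2]/2)
E
```

```text
turn [-0.02 -0.   -4.68] shift [-10.355 -16.768   2.216] now grasp [0.2848 0.6114 0.2308] yaw 2.706 t 0.1 w 0.0854 F [-0.3  0.1 -0.5]
[ 0.33837302 -0.14961914] [ 0.46719696 -0.13738477] 0.09468572657521525 0.12940358070689068 [ 0.40278499 -0.14350195]
[ 0.3392502  -0.19459436] [ 0.46830272 -0.18563584] 0.06930647223836346 0.12936308253128506 [ 0.40377646 -0.1901151 ]
[ 0.34317118 -0.28009946] [ 0.47224039 -0.28903889] -0.0691503197988871 0.12937841671739655 [ 0.40770578 -0.28456918]
```

```bash
python3 -m crank '{"dp":[[0,0,0],[0,0,0],[0,0,0],[0,0,0],[0,0,0]],"delta_rot":[[0,0,-0.94],[0,0,-0.94],[0,0,-0.94],[0,0,-0.94],[0,0,-0.94]]}' -1
```

```text
time_s: 0.72
ee_pos: [0.2849, 0.6118, 0.4041]
eef_rot: [-3.141, -0.0, 3.084]
force: [-0.3, 0.1, 0.5]
width: 0.0004
finger_force: 0.0
```

```bash
Z='[0,0,0]'
python3 -m crank '{"dp":[[-0.5,-0.85,0],[-0.5,-0.85,0],[-0.5,-0.85,0],[-0.5,-0.85,0],[-0.5,-0.85,0]],"delta_rot":[[0,0,0],[0,0,0],[0,0,0],[0,0,0],[0,0,0]]}' | head -2
python3 -m crank '{"dp":[[-0.5,-0.85,0],[-0.5,-0.85,0],[-0.5,-0.85,0],[-0.5,-0.85,0],[-0.5,-0.85,0]],"delta_rot":[[0,0,0],[0,0,0],[0,0,0],[0,0,0],[0,0,0]]}' | head -2
python3 -m crank '{"dp":[[-0.5,-0.85,0],[-0.5,-0.85,0],[-0.5,-0.85,0],[-0.5,-0.85,0],[-0.5,-0.85,0]],"delta_rot":[[0,0,0],[0,0,0],[0,0,0],[0,0,0],[0,0,0]]}' | head -2
python3 -m crank '{"dp":[[-0.5,-0.85,0],[-0.5,-0.8,0],[-0.5,-0.8,0],[-0.5,-0.8,0],[-0.5,-0.8,0]],"delta_rot":[[0,0,0],[0,0,0],[0,0,0],[0,0,0],[0,0,0]]}'
python3 -c "
from h import *
to(.75,-.257,.12,3.08,True)"
```

```text
time_s: 1.35
ee_pos: [0.3975, 0.3906, 0.4044]
time_s: 1.98
ee_pos: [0.5095, 0.1712, 0.4045]
time_s: 2.6
ee_pos: [0.6216, -0.0482, 0.4043]
time_s: 3.22
ee_pos: [0.7344, -0.2576, 0.404]
eef_rot: [3.141, -0.001, 3.082]
force: [0.7, -0.1, 1.2]
width: -0.0002
finger_force: 0.0
turn [ 0.01 -0.01  0.03] shift [-0.311  0.031  2.22 ] now grasp [ 0.7342 -0.2575  0.231 ] yaw 3.082 t 3.2 w -0.0002 F [ 0.7 -0.1  1.2]
```

```bash
python3 -m crank '{"dp":[[0,0,0.6],[0,0,0.7],[0,0,0.7],[0.2,0,0],[0.3,0,0]],"delta_rot":[[0,0,0],[0,0,0],[0,0,0],[0,0,0],[0,0,0]]}' | head -4
python3 -m crank '{"dp":[[0.3,0,0],[0.3,0,0],[0.3,0,0],[0.3,0,-0.1],[0.3,0,-0.1]],"delta_rot":[[0,0,0],[0,0,0],[0,0,0],[0,0,0],[0,0,0]]}' | head -4
python3 -m crank '{"dp":[[0.3,0,-0.1],[0.3,0,-0.1],[0.3,0,-0.1],[0.3,0,-0.1],[0.3,0,0]],"delta_rot":[[0,0,0],[0,0,0],[0,0,0],[0,0,0],[0,0,0]]}' | head -4
python3 - <<'E'
from h import *
to(.552,-.25,.155,3.08,True)
E
```

```text
time_s: 3.85
ee_pos: [0.7085, -0.255, 0.3054]
eef_rot: [-3.141, 0.0, 3.082]
force: [-0.1, 0.1, 0.1]
time_s: 4.47
ee_pos: [0.6382, -0.2504, 0.3225]
eef_rot: [-3.139, 0.019, 3.083]
force: [12.0, 0.4, 18.5]
time_s: 5.1
ee_pos: [0.5609, -0.2458, 0.3404]
eef_rot: [-3.141, 0.011, 3.083]
force: [1.4, 2.7, 13.9]
turn [-0.01  0.14  0.03] shift [ 0.173 -0.094  0.249] now grasp [ 0.5628 -0.246   0.1675] yaw 3.083 t 5.1 w 0.0002 F [ 1.4  2.7 13.9]
```

```bash
python3 -m crank '{"dp":[[0,0,0],[0,0,0]],"delta_rot":[[0,0,0],[0,0,0]]}'
python3 - <<'E'
from h import *
a=grab('top');b=grab('scene')
im=np.hstack([a[130:350,280:480],b[60:280,140:340]])[:,:,::-1]
cv2.imwrite('pics/lid1.png',cv2.resize(im,None,fx=2,fy=2))
E
```

```text
time_s: 5.35
ee_pos: [0.5594, -0.2465, 0.3373]
eef_rot: [-3.141, 0.004, 3.081]
force: [-0.8, 0.2, 9.5]
width: -0.0
finger_force: 0.0
```

View pics/lid1.png

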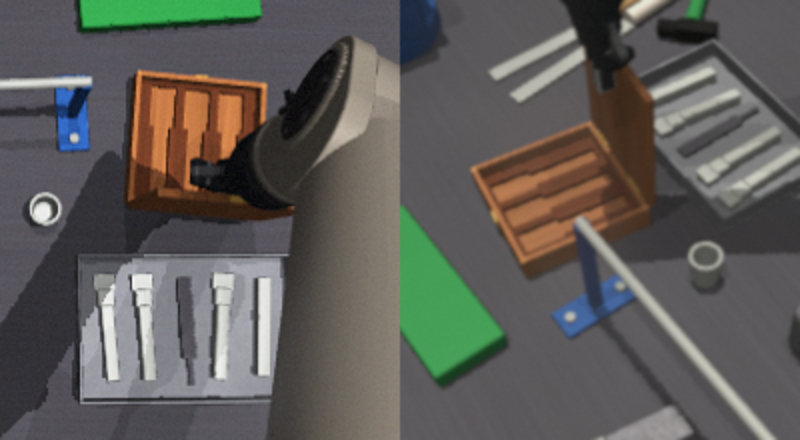

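Lid is about upright; the case and tray both visible. Push a little further, then lift away and look at the pockets.

```bash
python3 -m crank '{"dp":[[0.1,0,0],[0.1,0,0],[0.1,0,0],[0.1,0,0],[0,0,0]],"delta_rot":[[0,0,0],[0,0,0],[0,0,0],[0,0,0],[0,0,0]]}' | head -4
python3 -m crank '{"dp":[[-0.3,0,-0.3],[0,0,-1],[0,0,-0.6],[0,0.8,0],[0,0.8,0]],"delta_rot":[[0,0,0],[0,0,0],[0,0,0],[0,0,0],[0,0,0]]}' | head -4
python3 -m crank '{"dp":[[0,1,0],[0,1,0],[0,1,0],[0,1,0],[0,0,0]],"delta_rot":[[0,0,0],[0,0,0],[0,0,0],[0,0,0],[0,0,0]]}' -0.2| head -4
python3 - <<'E'
from h import *
a=grab('top');b=grab('scene')
cv2.imwrite('pics/top2.png',a[:,:,::-1]);cv2.imwrite('pics/scene2.png',b[:,:,::-1])
A=cv2.resize(a[150:255,325:440],None,fx=3.4,fy=3.4,interpolation=cv2.INTER_CUBIC)
B=cv2.resize(b[90:195,165:280],None,fx=3.4,fy=3.4,interpolation=cv2.INTER_CUBIC)
cv2.imwrite('pics/case2.png',np.hstack([A,B])[:,:,::-1])
E
```

```text
time_s: 6.08
ee_pos: [0.5396, -0.2447, 0.3347]
eef_rot: [-3.141, 0.002, 3.082]
force: [5.5, -0.9, -2.0]
time_s: 6.7
ee_pos: [0.5582, -0.1653, 0.4296]
eef_rot: [3.141, -0.001, 3.08]
force: [0.6, 0.2, -0.3]
time_s: 7.32
ee_pos: [0.5702, 0.0388, 0.4289]
eef_rot: [3.14, -0.002, 3.09]
force: [0.6, -0.9, -0.0]
```

View pics/case2.png

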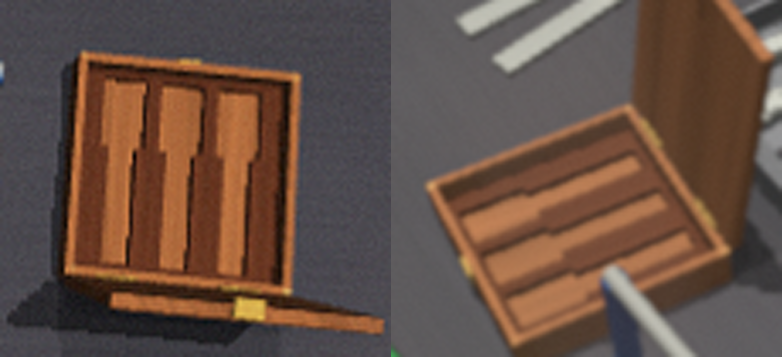

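```bash
python3 - <<'E'
from h import *
np.set_printoptions(precision=4,suppress=True)
t=lambda x,y:(325+(x+.5)/3.4-.5,150+(y+.5)/3.4-.5)
s=lambda x,y:(165+(x-391+.5)/3.4-.5,90+(y+.5)/3.4-.5)
P=np.array([onz('top',t(*p),.034) for p in((80,52),(300,75),(292,292),(65,275))])
S=np.array([onz('scene',s(*p),.034) for p in((516,347),(430,186),(632,105),(732,250))])
for Q in(P,S):
    d=(Q[0]+Q[1]-Q[2]-Q[3])/2; e=(Q[0]+Q[3]-Q[1]-Q[2])/2
    print(Q[:,:2].tolist(),'c',Q.mean(0),'yawx %.3f yawy %.3f'%(np.arctan2(d[1],d[0]),np.arctan2(-e[0],e[1])),np.linalg.norm(d),np.linalg.norm(e))
for n,a,b in(('p2',(124,80),(114.5,264)),('p1',(182.5,87),(172.5,270)),('p0',(239,93),(230,275))):
    A=onz('top',t(*a),.013);B=onz('top',t(*b),.013);d=A-B;print(n,(A+B)/2,np.arctan2(d[1],d[0]),np.linalg.norm(d))
to(.405,-.1434,.03,np.pi+.095)
E
```

```text
[[0.7251234166494395, -0.17624554574967283], [0.7122578507172502, -0.3428808453051998], [0.5479598795126419, -0.3319560524130926], [0.5563687456724968, -0.16455042733444064]] c [ 0.6354 -0.2539  0.034 ] yawx -0.068 yawy -0.064 0.16690994791478436 0.16735885156699676
[[0.7265110373508689, -0.1707798392606374], [0.713715681815304, -0.33555211421727865], [0.5477911532274813, -0.3251482333859785], [0.5579777861363937, -0.16171896382716416]] c [ 0.6365 -0.2483  0.034 ] yawx -0.058 yawy -0.070 0.1675118527199862 0.1645026030304632
p2 [ 0.639  -0.2098  0.013 ] -0.05951680250029465 0.14233618083844085
p1 [ 0.6352 -0.2541  0.013 ] -0.06950708107908884 0.1416539920448332
p0 [ 0.6321 -0.2977  0.013 ] -0.07128355728174487 0.14092173326611573
turn [-0.01 -0.02 -1.92] shift [ 3.629 -3.215  4.888] now grasp [0.5701 0.0337 0.2744] yaw 3.083 t 7.4 w 0.0342 F [-0.3 -1.  -0.4]
```

```bash
python3 -m crank '{"dp":[[0,0,0],[0,0,0],[0.9,-0.8,0],[0.9,-0.8,0],[0.9,-0.8,0]],"delta_rot":[[0,0,-0.96],[0,0,-0.96],[0,0,0],[0,0,0],[0,0,0]]}' -0.39 | head -4
python3 -m crank '{"dp":[[0.9,-0.8,0],[0,0,0.9],[0,0,0.9],[0,0,0.9],[0,0,0.9]],"delta_rot":[[0,0,0],[0,0,0],[0,0,0],[0,0,0],[0,0,0]]}' | head -4
python3 - <<'E'
from h import *
to(.405,-.1434,.012,np.pi+.095,True)
E
```

```text
time_s: 8.05
ee_pos: [0.4455, -0.1014, 0.4294]
eef_rot: [-3.141, -0.001, -3.051]
force: [0.0, -0.9, 1.3]
time_s: 8.68
ee_pos: [0.4057, -0.1439, 0.2486]
eef_rot: [-3.141, 0.0, -3.051]
force: [0.3, -0.9, 0.1]
turn [-0.01  0.   -0.05] shift [0.013 0.011 1.272] now grasp [ 0.4057 -0.144   0.0756] yaw -3.051 t 8.7 w 0.0259 F [ 0.3 -0.9  0.1]
```

```bash
python3 -m crank '{"dp":[[0,0,0.6],[0,0,0.4],[0,0,0.27],[0,0,0]],"delta_rot":[[0,0,0],[0,0,0],[0,0,0],[0,0,0]]}'
python3 -m crank '{"dp":[[0,0,0],[0,0,0],[0,0,0],[0,0,0]],"delta_rot":[[0,0,0],[0,0,0],[0,0,0],[0,0,0]]}' -1
python3 -m crank '{"dp":[[0,0,-0.4],[0,0,-1],[0,0,-1],[0,0,-1],[0,0,0]],"delta_rot":[[0,0,0],[0,0,0],[0,0,0],[0,0,0],[0,0,0]]}'
python3 - <<'E'
from h import *
to(.639,-.207,.1,np.pi-.066,True)
E
```

```text
time_s: 9.18
ee_pos: [0.4061, -0.1431, 0.1857]
eef_rot: [3.141, -0.002, -3.049]
force: [-0.2, 0.0, 0.5]
width: 0.026
finger_force: 0.0
time_s: 9.68
ee_pos: [0.4068, -0.1426, 0.1868]
eef_rot: [-3.141, 0.001, -3.048]
force: [-1.9, -1.4, 6.9]
width: 0.0138
finger_force: 59.7
time_s: 10.3
ee_pos: [0.4078, -0.1426, 0.3595]
eef_rot: [-3.14, 0.008, -3.047]
force: [0.8, 0.3, -3.3]
width: 0.0136
finger_force: 59.2
turn [-0.01  0.1   2.  ] shift [-4.699 -0.981  1.73 ] now grasp [ 0.4092 -0.1426  0.1865] yaw -3.047 t 10.3 w 0.0136 F [ 0.8  0.3 -3.3]
```

```bash
python3 -m crank '{"dp":[[0,0,-1],[0,0,0],[0,0,0],[-0.9,-0.1,0],[-0.9,-0.2,0]],"delta_rot":[[0,0,0],[0,-0.05,1],[0,0,1],[0,0,0],[0,0,0]]}' | head -4
python3 -m crank '{"dp":[[-1,-0.2,0],[-1,-0.2,0],[-0.9,-0.28,0],[0,0,0.9],[0,0,0.9]],"delta_rot":[[0,0,0],[0,0,0],[0,0,0],[0,0,0],[0,0,0]]}' 
python3 -m crank '{"dp":[[0,0,0.8],[0,0,0.4],[0,0,0]],"delta_rot":[[0,0,0],[0,0,0],[0,0,0]]}' 
python3 - <<'E'
from h import *
to(.639,-.207,.06,np.pi-.066,True)
a=grab('top','top3.png');b=grab('scene','scene3.png')
A=cv2.resize(a[150:255,325:440],None,fx=3.4,fy=3.4,interpolation=cv2.INTER_CUBIC)
B=cv2.resize(b[90:195,165:280],None,fx=3.4,fy=3.4,interpolation=cv2.INTER_CUBIC)
cv2.imwrite('pics/case3.png',np.hstack([A,B])[:,:,::-1])
E
```

```text
time_s: 10.92
ee_pos: [0.4961, -0.1627, 0.4049]
eef_rot: [3.14, 0.002, 3.077]
force: [-0.0, -0.5, -2.6]
time_s: 11.55
ee_pos: [0.6382, -0.2066, 0.3135]
eef_rot: [3.141, 0.002, 3.076]
force: [-0.0, -0.0, -3.8]
width: 0.0139
finger_force: 59.5
time_s: 11.92
ee_pos: [0.6378, -0.2064, 0.2549]
eef_rot: [3.14, -0.0, 3.075]
force: [-0.2, 0.3, -1.5]
width: 0.0135
finger_force: 59.4
turn [ 0.01 -0.   -0.  ] shift [-0.025 -0.01   0.438] now grasp [ 0.6378 -0.2062  0.0819] yaw 3.075 t 11.9 w 0.0135 F [-0.2  0.3 -1.5]
```

View pics/case3.png

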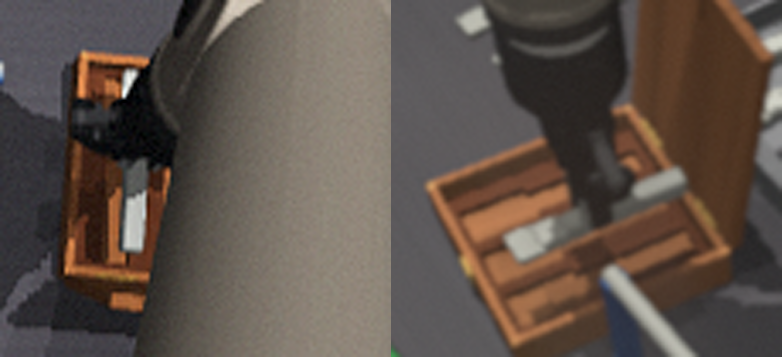

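```bash
python3 - <<'E'
from h import *
np.set_printoptions(precision=4,suppress=True)
t=lambda x,y:(325+(x+.5)/3.4-.5,150+(y+.5)/3.4-.5)
s=lambda x,y:(165+(x-391+.5)/3.4-.5,90+(y+.5)/3.4-.5)
# rows of bright pixels in top at tail
a=cv2.imread('pics/top3.png'); g=cv2.cvtColor(a,cv2.COLOR_BGR2GRAY)
for v in range(150+200//4,226,3):
    u=np.nonzero(g[v,355:372]>120)[0]+355
    if len(u): print(v,u.min(),u.max(),onz('top',(u.mean(),v),.0904)[:2])
print('tail top',onz('top',t(134,251),.0904),'tip top',onz('top',t(131,69),.082))
print('scene blade',onz('scene',s(511,247),.082), 'pred', [.6378+.061*.998,-.2062-.061*.066],'tail pred',[.6378-.0689,-.2062+.0045])
E
```

```text
206 367 367 [ 0.6097 -0.2098]
209 357 367 [ 0.6022 -0.2012]
212 362 367 [ 0.5951 -0.2037]
215 362 367 [ 0.588  -0.2036]
218 361 367 [ 0.5808 -0.2023]
221 361 366 [ 0.5736 -0.2011]
tail top [ 0.5678 -0.2024  0.0904] tip top [ 0.6997 -0.2035  0.082 ]
scene blade [ 0.7001 -0.2118  0.082 ] pred [0.698678, -0.210226] tail pred [0.5689000000000001, -0.2017]
```

```bash
python3 - <<'E'
from h import *
np.set_printoptions(precision=4,suppress=True)
a=cv2.imread('pics/top2.png')[:,:,::-1].astype(int); b=cv2.imread('pics/scene2.png')[:,:,::-1].astype(int)
# top: across the case at case x=-40 and +45, z=.017 : brightness profile along case y
c=np.array([.6354,-.2520]);ex=np.array([np.cos(.066),-np.sin(.066)]);ey=np.array([np.sin(.066),np.cos(.066)])
for n,im in(('top',a),('scene',b)):
  g=cv2.GaussianBlur(im[:,:,0].astype(np.float32),(3,3),0)
  for X in(-.04,.045):
    ys=np.arange(-.092,.093,.001); Q=[]
    for xx in np.arange(X-.012,X+.013,.004):
        uv=np.array([proj(n,[*(c+xx*ex+y*ey),.015]) for y in ys],np.float32)
        Q.append(cv2.remap(g,uv[:,0].reshape(1,-1),uv[:,1].reshape(1,-1),cv2.INTER_LINEAR)[0])
    q=np.mean(Q,0); d=np.gradient(q); k=[i for i in range(2,len(d)-2) if abs(d[i])==max(abs(d[i-2:i+3])) and abs(d[i])>3]
    print(n,X,[(round(float(ys[i]*1000)),round(float(d[i]))) for i in k])
E
```

```text
top -0.04 [(-85, -21), (-78, 10), (-59, -6), (-54, 18), (-36, -14), (-15, -5), (-10, 18), (8, -12), (29, -5), (34, 19), (52, -10), (72, 12), (79, -25)]
top 0.045 [(-85, -23), (-77, 9), (-66, -4), (-59, 14), (-30, -11), (-22, -5), (-16, 15), (15, -13), (23, -5), (28, 19), (59, -11), (72, 16), (79, -25), (90, 6)]Traceback (most recent call last):
  File "<stdin>", line 11, in <module>
  File "h.py", line 18, in proj
    c,f,V=cam(n); q=V[:3,:3]@np.array(p)+V[:3,3]; s=q[:2]/q[2]; s=s*(1+c['k1']*(s@s))
          ~~~^^^
  File "h.py", line 9, in cam
    c=imaging.camera_info(n); f=210/np.tan(np.radians(c['vfov'])/2)
ValueError: time passes only in moves, steps and waits
```

```bash
cat >> h.py <<'E'
import functools
cam=functools.lru_cache(None)(cam)
E
python3 - <<'E'
from h import *
to(.642,-.2108,.036,np.pi-.066,True)
E
```

```text
turn [ 0.    0.07 -0.  ] shift [-0.064 -0.071  0.982] now grasp [ 0.64   -0.2071  0.0851] yaw 3.075 t 12.0 w 0.0144 F [-0.1 -0.7 -1.2]
```

```bash
python3 -m crank '{"dp":[[-0.06,-0.07,0.3],[0,0,0.3],[0,0,0.3],[0,0,0.08],[0,0,0]],"delta_rot":[[0,0,0],[0,0,0],[0,0,0],[0,0,0],[0,0,0]]}' | head -4
python3 - <<'E'
from h import *
to(.642,-.2108,.0225,np.pi-.066,True)
E
```

```text
time_s: 12.65
ee_pos: [0.6414, -0.2104, 0.2076]
eef_rot: [3.141, 0.003, 3.075]
force: [-0.7, 0.2, -3.1]
turn [ 0.01  0.04 -0.  ] shift [-0.013 -0.007  0.242] now grasp [ 0.6419 -0.2103  0.0346] yaw 3.075 t 12.7 w 0.0140 F [-0.7  0.2 -3.1]
```

```bash
python3 -m crank '{"dp":[[0,0,0.1],[0,0,0.1],[0,0,0.04],[0,0,0],[0,0,0]],"delta_rot":[[0,0,0],[0,0,0],[0,0,0],[0,0,0],[0,0,0]]}'
```

```text
time_s: 13.28
ee_pos: [0.6416, -0.2105, 0.1962]
eef_rot: [3.141, 0.004, 3.075]
force: [-0.9, -0.5, -3.0]
width: 0.0134
finger_force: 59.4
```

```bash
python3 -m crank '{"dp":[[0,0,0.04],[0,0,0.03],[0,0,0]],"delta_rot":[[0,0,0],[0,0,0],[0,0,0]]}'
```

```text
time_s: 13.65
ee_pos: [0.6417, -0.2106, 0.1939]
eef_rot: [3.141, 0.004, 3.075]
force: [-2.5, 1.0, 6.9]
width: 0.0137
finger_force: 60.6
```

```bash
python3 -m crank '{"dp":[[0,0,0],[0,0,0],[0,0,-0.3],[0,0,-0.8],[0,0,-1]],"delta_rot":[[0,0,0],[0,0,0],[0,0,0],[0,0,0],[0,0,0]]}' -0.39
python3 -m crank '{"dp":[[0,0,-1],[0,0,-1],[0,0.6,-0.3],[0.4,0.8,0],[0.6,0.8,0]],"delta_rot":[[0,0,0],[0,0,0],[0,0,0],[0,0,0],[0,0,0]]}'
python3 - <<'E'
from h import *
to(.4055,-.190,.2,np.pi+.07,True)
E
```

```text
time_s: 14.28
ee_pos: [0.6408, -0.2104, 0.2988]
eef_rot: [3.141, 0.003, 3.075]
force: [1.2, -0.3, -0.1]
width: 0.0259
finger_force: 0.0
time_s: 14.9
ee_pos: [0.5978, -0.0963, 0.4137]
eef_rot: [3.141, 0.006, 3.075]
force: [-0.2, 1.2, 0.1]
width: 0.0263
finger_force: 0.0
turn [ 0.    0.08 -1.7 ] shift [ 3.968 -1.601  0.815] now grasp [ 0.5989 -0.0962  0.2407] yaw 3.075 t 14.9 w 0.0263 F [-0.2  1.2  0.1]
```

Go to chisel B via clear space, taking a look at the case on the way.

```bash
python3 -m crank '{"dp":[[0,0,0],[0,0,0],[0.9,0,0],[0.9,0,0],[0.9,-0.1,0]],"delta_rot":[[0,0.08,-0.85],[0,0,-0.85],[0,0,0],[0,0,0],[0,0,0]]}' | head -3
python3 - <<'E'
from h import *
a=grab('top','top4.png');b=grab('scene','scene4.png')
A=cv2.resize(a[150:255,325:440],None,fx=3.4,fy=3.4,interpolation=cv2.INTER_CUBIC)
B=cv2.resize(b[90:195,165:280],None,fx=3.4,fy=3.4,interpolation=cv2.INTER_CUBIC)
cv2.imwrite('pics/case4.png',np.hstack([A,B])[:,:,::-1])
for o in tray(a): print(o[0],o[1],'yaw %.3f'%o[2])
to(.4065,-.190,.012,np.pi+.07,True)
E
```

```text
time_s: 15.52
ee_pos: [0.4623, -0.1119, 0.4136]
eef_rot: [3.141, -0.001, -3.072]
turn [ 0.02 -0.05 -0.05] shift [ 1.165 -1.452  4.566] now grasp [ 0.4589 -0.1133  0.2403] yaw -3.075 t 15.6 w 0.0258 F [ 0.3 -0.4  0.8]
```

View pics/case4.png

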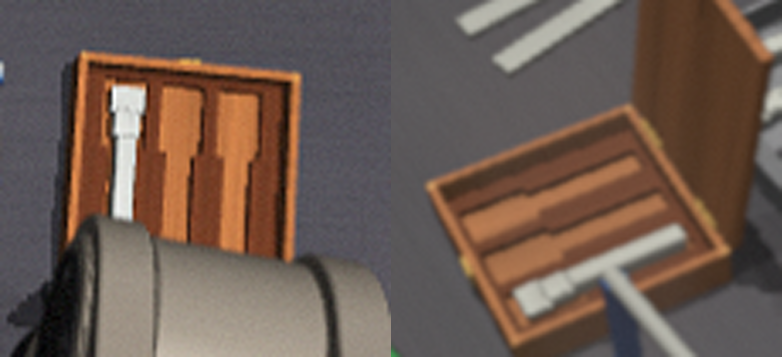

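```bash
python3 -m crank '{"dp":[[0.6,-0.73,0.5],[0.56,-0.72,0.8],[0,0,1],[0,0,1],[0,0,0]],"delta_rot":[[0,0,0],[0,0,0],[0,0,0],[0,0,0],[0,0,0]]}' | head -3
python3 - <<'E'
from h import *
to(.4065,-.190,.012,np.pi+.07,True)
E
```

```text
time_s: 16.25
ee_pos: [0.4098, -0.1879, 0.246]
eef_rot: [3.139, -0.008, -3.072]
turn [ 0.03 -0.1  -0.01] shift [ 0.068 -0.038  1.22 ] now grasp [ 0.4083 -0.1876  0.073 ] yaw -3.072 t 16.2 w 0.0258 F [-0.5  0.   0.5]
```

```bash
python3 -m crank '{"dp":[[0.06,-0.04,0.6],[0,0,0.4],[0,0,0.22],[0,0,0]],"delta_rot":[[0,-0.1,0],[0,0,0],[0,0,0],[0,0,0]]}'
python3 -m crank '{"dp":[[0,0,0],[0,0,0],[0,0,0],[0,0,0]],"delta_rot":[[0,0,0],[0,0,0],[0,0,0],[0,0,0]]}' -1
python3 -m crank '{"dp":[[0,0,-0.4],[0,0,-1],[0,0,-1],[0,0,-1],[0,0,-1]],"delta_rot":[[0,0,0],[0,0,0],[0,0,0],[0,0,0],[0,0,0]]}'
python3 - <<'E'
from h import *
to(.639,-.2545,.09,np.pi-.066,True)
E
```

```text
time_s: 16.75
ee_pos: [0.4086, -0.1904, 0.1878]
eef_rot: [3.141, 0.007, -3.072]
force: [1.0, -0.5, 1.1]
width: 0.0264
finger_force: 0.0
time_s: 17.25
ee_pos: [0.4085, -0.1904, 0.1883]
eef_rot: [3.141, 0.008, -3.072]
force: [0.3, 1.0, 6.1]
width: 0.0137
finger_force: 58.7
time_s: 17.88
ee_pos: [0.4058, -0.1905, 0.4093]
eef_rot: [3.141, 0.007, -3.072]
force: [0.9, 0.5, -1.8]
width: 0.0135
finger_force: 59.2
turn [0.01 0.08 1.69] shift [-4.738 -0.97   2.925] now grasp [ 0.4069 -0.1903  0.2363] yaw -3.072 t 17.9 w 0.0135 F [ 0.9  0.5 -1.8]
```

```bash
python3 -m crank '{"dp":[[0,0,0],[0,0,0],[-0.9,-0.2,0],[-0.95,-0.2,0],[-0.95,-0.2,0]],"delta_rot":[[0,0.08,0.85],[0,0,0.84],[0,0,0],[0,0,0],[0,0,0]]}' | head -4
python3 -m crank '{"dp":[[-0.95,-0.2,0],[-1,-0.2,0],[0,0,0.9],[0,0,0.9],[0,0,0.9]],"delta_rot":[[0,0,0],[0,0,0],[0,0,0],[0,0,0],[0,0,0]]}' |head -4
python3 - <<'E'
from h import *
to(.641,-.2548,.036,np.pi-.066,True)
E
```

```text
time_s: 18.5
ee_pos: [0.5453, -0.2298, 0.4075]
eef_rot: [3.141, -0.0, 3.076]
force: [-0.5, -0.7, -2.8]
time_s: 19.12
ee_pos: [0.64, -0.2555, 0.271]
eef_rot: [3.141, -0.001, 3.076]
force: [-0.6, 0.1, -2.7]
turn [ 0.01 -0.01  0.01] shift [-0.019  0.016  1.239] now grasp [ 0.6399 -0.2554  0.098 ] yaw 3.076 t 19.1 w 0.0137 F [-0.6  0.1 -2.7]
```

```bash
python3 -m crank '{"dp":[[-0.02,0.016,0.5],[0,0,0.4],[0,0,0.3],[0,0,0.1],[0,0,0.1]],"delta_rot":[[0,0,0],[0,0,0],[0,0,0],[0,0,0],[0,0,0]]}' | head -4
python3 -m crank '{"dp":[[0,0,0.06],[0,0,0],[0,0,0]],"delta_rot":[[0,0,0],[0,0,0],[0,0,0]]}' |head -4
```

```text
time_s: 19.75
ee_pos: [0.6415, -0.2553, 0.2023]
eef_rot: [3.141, 0.001, 3.076]
force: [-0.1, -0.3, -2.2]
time_s: 20.12
ee_pos: [0.6413, -0.2551, 0.199]
eef_rot: [3.141, -0.0, 3.076]
force: [-0.4, -1.0, -2.3]
```

```bash
python3 -m crank '{"dp":[[0,0,0.05],[0,0,0.03],[0,0,0]],"delta_rot":[[0,0,0],[0,0,0],[0,0,0]]}' |head -4
python3 -m crank '{"dp":[[0,0,0.02],[0,0,0]],"delta_rot":[[0,0,0],[0,0,0]]}' |head -4
```

```text
time_s: 20.5
ee_pos: [0.6412, -0.2551, 0.1954]
eef_rot: [3.141, -0.001, 3.076]
force: [-3.3, 0.4, 5.9]
time_s: 20.75
ee_pos: [0.6411, -0.2552, 0.1953]
eef_rot: [3.14, -0.001, 3.076]
force: [-4.7, 2.8, 12.0]
```

```bash
python3 -m crank '{"dp":[[0,0,0],[0,0,0],[0,0,-0.3],[0,0,-1],[0,0,-1]],"delta_rot":[[0,0,0],[0,0,0],[0,0,0],[0,0,0],[0,0,0]]}' -0.39
python3 -m crank '{"dp":[[0,0,-1],[0,0,-1],[0,0,-0.2],[0.9,-0.1,0],[1,-0.2,0]],"delta_rot":[[0,0,0],[0,0,0],[0,0,0],[0,0,0],[0,0,0]]}' | head -3
python3 -m crank '{"dp":[[0.9,-0.1,0],[0.9,-0.1,0],[0.9,0,0],[0,0,0.5],[0,0,0.9]],"delta_rot":[[0,0,0],[0,0,0],[0,0,0],[0,0,0],[0,0,0]]}' | head -3
python3 - <<'E'
from h import *
to(.41,-.2847,.0115,np.pi-.067,True)
E
```

```text
time_s: 21.38
ee_pos: [0.6412, -0.2552, 0.3105]
eef_rot: [3.141, -0.001, 3.076]
force: [1.0, -0.0, 1.1]
width: 0.0259
finger_force: 0.0
time_s: 22.0
ee_pos: [0.5446, -0.2634, 0.4183]
eef_rot: [3.141, -0.001, 3.078]
time_s: 22.62
ee_pos: [0.41, -0.2654, 0.3495]
eef_rot: [3.141, 0.004, 3.076]
turn [0.   0.05 0.01] shift [-0.025 -0.386  3.301] now grasp [ 0.4107 -0.2654  0.1765] yaw 3.076 t 22.6 w 0.0260 F [ 0.5 -0.4  0. ]
```

```bash
python3 -m crank '{"dp":[[-0.03,-0.39,0],[0,0,0.9],[0,0,0.9],[0,0,0.5],[0,0,0]],"delta_rot":[[0,0.05,0],[0,0,0],[0,0,0],[0,0,0],[0,0,0]]}' | head -3
python3 - <<'E'
from h import *
to(.41,-.2847,.0115,np.pi-.067,True)
E
```

```text
time_s: 23.25
ee_pos: [0.4088, -0.284, 0.2322]
eef_rot: [3.139, -0.009, 3.076]
turn [ 0.03 -0.12  0.02] shift [-0.024 -0.012  0.954] now grasp [ 0.4073 -0.2835  0.0592] yaw 3.076 t 23.2 w 0.0263 F [ 0.4 -0.2 -0. ]
```

```bash
python3 -m crank '{"dp":[[-0.02,-0.01,0.4],[0,0,0.3],[0,0,0.25],[0,0,0]],"delta_rot":[[0,-0.1,0],[0,0,0],[0,0,0],[0,0,0]]}'|head -4
python3 -m crank '{"dp":[[0,0,0],[0,0,0],[0,0,0],[0,0,0]],"delta_rot":[[0,0,0],[0,0,0],[0,0,0],[0,0,0]]}' -1
python3 -m crank '{"dp":[[0,0,-0.4],[0,0,-1],[0,0,-1],[0,0,-1],[0,0,-1]],"delta_rot":[[0,0,0],[0,0,0],[0,0,0],[0,0,0],[0,0,0]]}'
python3 - <<'E'
from h import *
to(.639,-.2985,.09,np.pi-.066,True)
E
```

```text
time_s: 23.75
ee_pos: [0.4105, -0.2849, 0.1858]
eef_rot: [3.14, 0.002, 3.076]
force: [0.3, -0.0, 0.8]
time_s: 24.25
ee_pos: [0.4108, -0.2852, 0.1867]
eef_rot: [3.141, 0.004, 3.076]
force: [-1.7, 0.6, 5.0]
width: 0.0139
finger_force: 59.5
time_s: 24.88
ee_pos: [0.4097, -0.2848, 0.4076]
eef_rot: [3.141, 0.003, 3.076]
force: [0.9, -0.3, -2.2]
width: 0.0141
finger_force: 59.0
turn [0.01 0.03 0.01] shift [-4.594  0.029  2.892] now grasp [ 0.4102 -0.2847  0.2346] yaw 3.076 t 24.9 w 0.0141 F [ 0.9 -0.3 -2.2]
```

```bash
python3 -m crank '{"dp":[[-0.9,0,0],[-0.9,0,0],[-0.9,0,0],[-0.9,0,0],[-0.93,0.02,0]],"delta_rot":[[0,0.03,0],[0,0,0],[0,0,0],[0,0,0],[0,0,0]]}' | head -3
python3 -m crank '{"dp":[[0,0,0.9],[0,0,0.9],[0,0,0.9],[0,0,0.3],[0,0,0]],"delta_rot":[[0,0,0],[0,0,0],[0,0,0],[0,0,0],[0,0,0]]}' |head -4
python3 - <<'E'
from h import *
to(.636,-.2985,.036,np.pi-.066,True)
E
```

```text
time_s: 25.5
ee_pos: [0.6374, -0.2988, 0.4057]
eef_rot: [3.14, -0.0, 3.076]
time_s: 26.12
ee_pos: [0.6361, -0.2987, 0.2559]
eef_rot: [3.14, -0.001, 3.076]
force: [-0.1, -0.3, -1.4]
turn [ 0.01 -0.01  0.01] shift [0.003 0.004 0.939] now grasp [ 0.636  -0.2985  0.0829] yaw 3.076 t 26.1 w 0.0139 F [-0.1 -0.3 -1.4]
```

```bash
python3 -m crank '{"dp":[[0,0,0.4],[0,0,0.4],[0,0,0.2],[0,0,0.15],[0,0,0]],"delta_rot":[[0,0,0],[0,0,0],[0,0,0],[0,0,0],[0,0,0]]}' |head -4
python3 -m crank '{"dp":[[0,0,0.05],[0,0,0.04],[0,0,0]],"delta_rot":[[0,0,0],[0,0,0],[0,0,0]]}' |head -4
```

```text
time_s: 26.75
ee_pos: [0.6361, -0.2988, 0.1985]
eef_rot: [3.141, -0.0, 3.076]
force: [-1.0, -0.6, -2.1]
time_s: 27.12
ee_pos: [0.6363, -0.2988, 0.1947]
eef_rot: [3.141, 0.001, 3.076]
force: [-0.5, 0.9, -2.5]
```

```bash
python3 -m crank '{"dp":[[0,0,0.03],[0,0,0]],"delta_rot":[[0,0,0],[0,0,0]]}' |head -4
python3 -m crank '{"dp":[[0,0,0],[0,0,0],[0,0,-0.3],[0,0,-1],[0,0,-1]],"delta_rot":[[0,0,0],[0,0,0],[0,0,0],[0,0,0],[0,0,0]]}' -0.39
python3 -m crank '{"dp":[[0,0,-1],[0,0,-1],[0,0.7,-0.3],[0,1,0],[0,1,0]],"delta_rot":[[0,0,0],[0,0,0],[0,0,0],[0,0,0],[0,0,0]]}' | head -3
python3 -m crank '{"dp":[[0,1,0],[0,1,0],[0.9,0,0],[0.9,0,0]],"delta_rot":[[0,0,0],[0,0,0],[0,0,0],[0,0,0]]}' -1| head -3
python3 - <<'E'
from h import *
a=grab('top','top5.png');b=grab('scene','scene5.png')
A=cv2.resize(a[150:255,325:440],None,fx=3.4,fy=3.4,interpolation=cv2.INTER_CUBIC)
B=cv2.resize(b[90:195,165:280],None,fx=3.4,fy=3.4,interpolation=cv2.INTER_CUBIC)
cv2.imwrite('pics/case5.png',np.hstack([A,B])[:,:,::-1])
to(.46,-.25,.14,np.pi-.066,True)
E
```

```text
time_s: 27.38
ee_pos: [0.6364, -0.2989, 0.1938]
eef_rot: [3.141, 0.001, 3.076]
force: [-2.2, 1.7, 3.5]
time_s: 28.0
ee_pos: [0.6361, -0.299, 0.3101]
eef_rot: [3.141, 0.001, 3.076]
force: [1.2, 0.4, 0.5]
width: 0.0258
finger_force: 0.0
time_s: 28.62
ee_pos: [0.6447, -0.1632, 0.4248]
eef_rot: [3.141, 0.003, 3.075]
time_s: 29.12
ee_pos: [0.5607, -0.0579, 0.4239]
eef_rot: [3.141, 0.002, 3.078]
turn [ 0.03 -0.02 -0.01] shift [ 1.699 -3.936  2.213] now grasp [ 0.5575 -0.0588  0.2507] yaw 3.075 t 29.2 w -0.0003 F [ 0.5 -0.4  0.9]
```

View pics/case5.png

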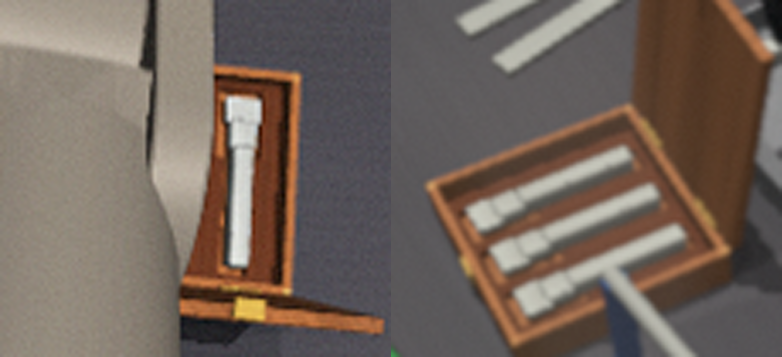

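All three chisels are seated, blades in the wide ends. Now shut the lid from behind.

```bash
python3 -m crank '{"dp":[[0.9,0,0],[0.9,0,0],[0,-0.95,0],[0,-0.95,0],[0,-0.95,0]],"delta_rot":[[0,0,0],[0,0,0],[0,0,0],[0,0,0],[0,0,0]]}' | head -3
python3 -m crank '{"dp":[[0,-0.9,0],[0,0,0.7],[0,0,0.7],[0,0,0.7],[0,0,0]],"delta_rot":[[0,0,0],[0,0,0],[0,0,0],[0,0,0],[0,0,0]]}' | head -3
python3 - <<'E'
from h import *
to(.612,-.252,.15,np.pi-.066,True)
E
```

```text
time_s: 29.85
ee_pos: [0.4626, -0.1966, 0.4243]
eef_rot: [3.141, 0.003, 3.076]
time_s: 30.48
ee_pos: [0.4593, -0.2397, 0.3168]
eef_rot: [3.14, -0.003, 3.076]
turn [ 0.02 -0.04  0.  ] shift [-3.064 -0.044 -0.124] now grasp [ 0.4588 -0.2394  0.1438] yaw 3.076 t 30.5 w -0.0001 F [ 0.  -0.7  0.4]
```

```bash
python3 -m crank '{"dp":[[-0.4,0,0],[-0.4,0,0],[-0.3,0,0],[-0.3,0,0],[-0.3,0,0]],"delta_rot":[[0,0,0],[0,0,0],[0,0,0],[0,0,0],[0,0,0]]}' | head -4
python3 -m crank '{"dp":[[-0.3,0,0],[-0.3,0,-0.1],[-0.3,0,-0.1],[-0.3,0,-0.1],[-0.2,0,0]],"delta_rot":[[0,0,0],[0,0,0],[0,0,0],[0,0,0],[0,0,0]]}' | head -4
python3 - <<'E'
from h import *
to(.657,-.255,.127,np.pi-.066,True)
E
```

```text
time_s: 31.1
ee_pos: [0.5452, -0.2455, 0.3186]
eef_rot: [3.141, 0.001, 3.076]
force: [-0.8, -0.6, 2.8]
time_s: 31.72
ee_pos: [0.6154, -0.2497, 0.3331]
eef_rot: [3.141, 0.001, 3.077]
force: [-1.6, 0.0, -0.5]
turn [0.01 0.01 0.01] shift [-0.836 -0.051  0.662] now grasp [ 0.6156 -0.2496  0.1601] yaw 3.077 t 31.7 w -0.0001 F [-1.6  0.  -0.5]
```

```bash
python3 -m crank '{"dp":[[-0.25,0,0.15],[-0.25,0,0.2],[-0.3,0,0.3],[-0.1,0,0.2],[-0.1,0,0.2]],"delta_rot":[[0,0,0],[0,0,0],[0,0,0],[0,0,0],[0,0,0]]}' | head -4
python3 -m crank '{"dp":[[-0.1,0,0.2],[-0.1,0,0.2],[-0.1,0,0.2],[-0.1,0,0.2],[0,0,0.2]],"delta_rot":[[0,0,0],[0,0,0],[0,0,0],[0,0,0],[0,0,0]]}' | head -4
python3 - <<'E'
from h import *
to(.69,-.258,.044,np.pi-.066,True)
E
```

```text
time_s: 32.35
ee_pos: [0.6645, -0.2531, 0.2797]
eef_rot: [3.141, 0.001, 3.076]
force: [-0.1, 0.0, 1.3]
time_s: 32.98
ee_pos: [0.6849, -0.2543, 0.2301]
eef_rot: [3.141, 0.002, 3.077]
force: [0.6, 0.2, 1.4]
turn [0.01 0.02 0.01] shift [-0.107 -0.068  0.261] now grasp [ 0.6852 -0.2542  0.0571] yaw 3.077 t 33.0 w 0.0003 F [0.6 0.2 1.4]
```

```bash
python3 -m crank '{"dp":[[0,0,0.1],[0,0,0.08],[0,0,0.06],[0,0,0]],"delta_rot":[[0,0,0],[0,0,0],[0,0,0],[0,0,0]]}' | head -4
python3 -m crank '{"dp":[[0,0,0.04],[0,0,0.04],[0,0,0]],"delta_rot":[[0,0,0],[0,0,0],[0,0,0]]}' | head -4
```

```text
time_s: 33.48
ee_pos: [0.6841, -0.2544, 0.2185]
eef_rot: [3.141, 0.0, 3.076]
force: [0.4, 0.1, -0.1]
time_s: 33.85
ee_pos: [0.6842, -0.2547, 0.2174]
eef_rot: [3.14, 0.001, 3.076]
force: [-6.6, 2.9, 17.1]
```

```bash
python3 -m crank '{"dp":[[0,0,-0.5],[0,0,-1],[0,0,-1],[0,0,-1],[0,0,-1]],"delta_rot":[[0,0,0],[0,0,0],[0,0,0],[0,0,0],[0,0,0]]}' -0.1| head -4
python3 - <<'E'
from h import *
a=grab('top','top6.png');b=grab('scene','scene6.png')
A=cv2.resize(np.clip(a[135:335,110:340].astype(float)*1.6,0,255).astype(np.uint8),None,fx=3.4,fy=3,interpolation=cv2.INTER_CUBIC)
A=cv2.resize(np.clip(a[160:340,120:360].astype(float)*1.6,0,255).astype(np.uint8),None,fx=3.3,fy=3.3,interpolation=cv2.INTER_CUBIC)
cv2.imwrite('pics/ears6.png',A[:,:,::-1])
E
```

```text
time_s: 34.48
ee_pos: [0.6837, -0.2546, 0.4425]
eef_rot: [3.141, 0.002, 3.076]
force: [0.5, 0.1, 0.1]
```

View pics/ears6.png

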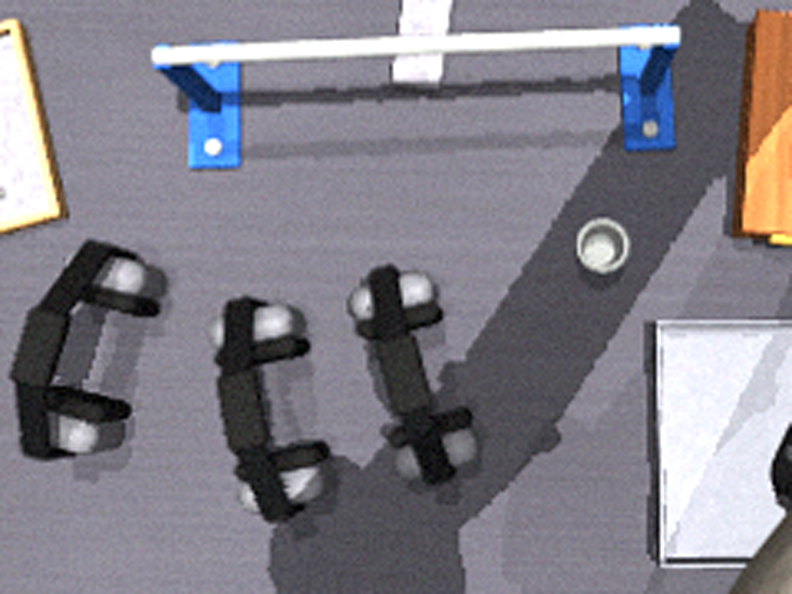

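View pics/scene6.png

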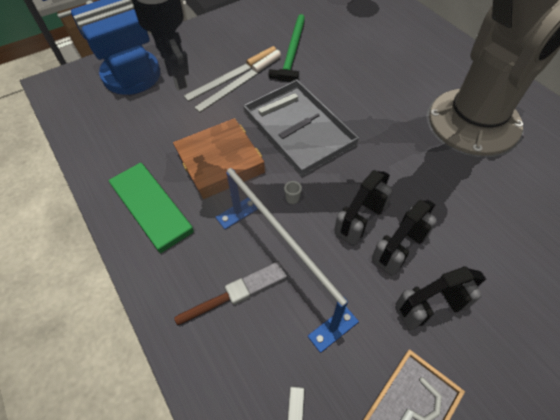

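Lid shut, the tray holds only offcut and file; ears unmoved. Set up a numeric crown finder.

```bash
cat >> h.py <<'E'
def pads(im,lo=24,hi=60):
    """crown pads: flat dark patches, lighter than the band; centre and yaw on z=.157"""
    g=cv2.medianBlur(cv2.cvtColor(im,cv2.COLOR_RGB2GRAY),3); m=((g>=lo)&(g<=hi)).astype(np.uint8)
    m=cv2.morphologyEx(m,cv2.MORPH_OPEN,np.ones((5,5),np.uint8))
    out=[]
    for c in cv2.findContours(m,cv2.RETR_EXTERNAL,cv2.CHAIN_APPROX_NONE)[0]:
        a=cv2.contourArea(c)
        if not 100<a<600: continue
        P=np.array([onz('top',q,.157)[:2] for q in cv2.boxPoints(cv2.minAreaRect(c))])
        e=[P[1]-P[0],P[2]-P[1]]; e.sort(key=np.linalg.norm); y=np.arctan2(e[1][1],e[1][0])
        out.append((P.mean(0).round(4),round(float((y+np.pi/2)%np.pi-np.pi/2),3),[round(float(np.linalg.norm(v)),4) for v in e],a))
    return out
E
python3 - <<'E'
from h import *
np.set_printoptions(precision=4,suppress=True)
a=cv2.imread('pics/top6.png')[:,:,::-1]; b=cv2.imread('pics/scene6.png')[:,:,::-1]
g=cv2.cvtColor(a,cv2.COLOR_RGB2GRAY)
t=lambda x,y:(120+(x+.5)/3.3-.5,160+(y+.5)/3.3-.5)
for n,q in(('L',[(28,305),(70,318),(52,388),(12,378)]),('M',[(220,378),(258,370),(268,445),(230,455)]),('R',[(378,345),(414,335),(436,402),(398,418)])):
    P=np.array([onz('top',t(*p),.157) for p in q]); d=-(P[2]+P[3]-P[0]-P[1])/2
    u=np.mean([t(*p) for p in q],0).astype(int)
    print(n,P.mean(0)[:2],'yaw %.3f'%np.arctan2(d[1],d[0]),'len %.4f'%np.linalg.norm(d),'wid %.4f'%(np.linalg.norm(P[1]+P[2]-P[0]-P[3])/2),'gray',g[u[1]-3:u[1]+4,u[0]-3:u[0]+4].min(),g[u[1]-3:u[1]+4,u[0]-3:u[0]+4].max())
print(pads(a))
# bar by bright mask in each view -> line
for p,q in(((229,171),t(680,37)),((344,303),t(153,56))): print('bar end',tri(p,q), onz('top',q,.159))
# brush height: end of bristles
print(tri((284,268),t(393,80)),tri((228,290),(243,141)),)
gs=cv2.cvtColor(b,cv2.COLOR_RGB2GRAY)
# bar centre line at top view columns
for c in range(185,320,30):
    v=np.nonzero(g[162:185,c]>150)[0]+162; print(c,v.min(),v.max(),onz('top',(c,v.mean()),.160)[:2])
E
```

```text
L [0.4568 0.31  ] yaw -0.161 len 0.0468 wid 0.0282 gray 25 37
M [0.4193 0.1755] yaw 0.187 len 0.0487 wid 0.0249 gray 24 38
R [0.4456 0.0722] yaw 0.331 len 0.0468 wid 0.0251 gray 27 39
[(array([ 0.3643, -0.3509]), -1.556, [0.0228, 0.0325], 113.5), (array([0.4193, 0.1757]), 0.052, [0.0319, 0.0439], 235.5), (array([0.4562, 0.3128]), -0.205, [0.0244, 0.0476], 206.5), (array([0.4595, 0.2844]), -0.175, [0.0228, 0.0562], 219.0), (array([ 0.5813, -0.2842]), -0.43, [0.0128, 0.0586], 101.0), (array([0.627 , 0.2163]), -1.546, [0.0225, 0.0287], 105.5), (array([ 0.718, -0.621]), -0.1, [0.0417, 0.1033], 319.0)]
bar end (array([ 0.6758, -0.1033,  0.1503]), np.float64(0.0008811478424999628)) [ 0.6737 -0.1025  0.159 ]
bar end (array([0.6516, 0.2491, 0.1594]), np.float64(0.0008167985826626691)) [0.6514 0.2495 0.159 ]
(array([0.6692, 0.0987, 0.037 ]), np.float64(0.00539227552151358)) (array([0.7849, 0.087 , 0.0471]), np.float64(0.020350322907474794))
185 174 178 [0.6536 0.2073]
215 173 176 [0.6586 0.1414]
245 162 182 [0.6651 0.0756]
275 170 173 [0.6689 0.0096]
305 169 172 [ 0.673  -0.0565]
```

```bash
python3 -m crank '{"dp":[[0,0,0],[0,0,0],[0,0,0],[0,0,0],[0,0,0]],"delta_rot":[[0,0,-1],[0,0,-1],[0,0,-1],[0,0,-1],[0,0,-1]]}' 0| head -4
python3 - <<'E'
from h import *
to(.445,.0735,.19,np.pi+.337,True)
E
```

```text
time_s: 35.2
ee_pos: [0.6839, -0.2547, 0.4401]
eef_rot: [-3.141, 0.001, -2.805]
force: [0.5, -0.9, 1.1]
turn [-0.    0.01 -0.  ] shift [2.338 7.774 1.543] now grasp [ 0.6841 -0.2546  0.2671] yaw -2.805 t 35.2 w 0.0425 F [ 0.5 -0.9  1.1]
```

```bash
python3 -m crank '{"dp":[[0.28,0.95,0],[0.28,0.95,0],[0.28,0.95,0],[0.28,0.95,0],[0.28,0.95,0]],"delta_rot":[[0,0,0],[0,0,0],[0,0,0],[0,0,0],[0,0,0]]}' | head -3
python3 -m crank '{"dp":[[0.28,0.95,0],[0.28,0.95,0],[0.28,0.95,0],[0,0,0.7],[0,0,0.7]],"delta_rot":[[0,0,0],[0,0,0],[0,0,0],[0,0,0],[0,0,0]]}' | head -3
python3 - <<'E'
from h import *
to(.445,.0735,.1435,np.pi+.337,True)
grab('scene','s7.png')
E
```

```text
time_s: 35.83
ee_pos: [0.5388, -0.0522, 0.4401]
eef_rot: [3.141, 0.002, -2.807]
time_s: 36.45
ee_pos: [0.4533, 0.0681, 0.3699]
eef_rot: [3.141, 0.004, -2.806]
turn [ 0.01  0.05 -0.01] shift [0.121 0.156 1.068] now grasp [0.4539 0.0685 0.1969] yaw -2.806 t 36.5 w 0.0428 F [-0.  -0.3 -0.2]
```

```bash
python3 -m crank '{"dp":[[0.12,0.156,0],[0,0,0.4],[0,0,0.4],[0,0,0.27],[0,0,0]],"delta_rot":[[0,0.05,0],[0,0,0],[0,0,0],[0,0,0],[0,0,0]]}'
python3 - <<'E'
from h import *
to(.445,.0735,.1435,np.pi+.337,True)
E
```

```text
time_s: 37.12
ee_pos: [0.4451, 0.0731, 0.3164]
eef_rot: [3.141, -0.004, -2.807]
force: [0.5, -0.3, 0.2]
width: 0.0428
finger_force: 0.0
turn [ 0.01 -0.04 -0.03] shift [ 0.     0.008 -0.002] now grasp [0.4445 0.073  0.1434] yaw -2.807 t 37.1 w 0.0428 F [ 0.5 -0.3  0.2]
```

```bash
python3 -m crank '{"dp":[[0,0,0],[0,0,0],[0,0,0],[0,0,0],[0,0,0]],"delta_rot":[[0,0,0],[0,0,0],[0,0,0],[0,0,0],[0,0,0]]}' -1
python3 -m crank '{"dp":[[0,0,-0.2],[0,0,-0.4],[0,0,-0.6],[0,0,-0.6],[0,0,-0.6]],"delta_rot":[[0,0,0],[0,0,0],[0,0,0],[0,0,0],[0,0,0]]}'
python3 -m crank '{"dp":[[0,0,-0.6],[0,0,-0.5],[0,0,-0.3],[0,0,0]],"delta_rot":[[0,0,0],[0,0,0],[0,0,0],[0,0,0]]}'
python3 - <<'E'
from h import *
to(.6726,-.0472,.3385,np.pi+.0735,True)
E
```

```text
time_s: 37.75
ee_pos: [0.4457, 0.0733, 0.3173]
eef_rot: [3.141, -0.001, -2.807]
force: [-1.3, -0.3, 6.8]
width: 0.0246
finger_force: 60.5
time_s: 38.38
ee_pos: [0.4452, 0.0728, 0.4376]
eef_rot: [3.141, -0.003, -2.807]
force: [0.6, 0.4, -2.6]
width: 0.0244
finger_force: 59.4
time_s: 38.88
ee_pos: [0.4458, 0.073, 0.5069]
eef_rot: [3.141, -0.001, -2.807]
force: [0.8, 0.1, -1.8]
width: 0.0241
finger_force: 59.6
turn [ 0.   -0.02  3.26] shift [-4.347 -2.731 -0.091] now grasp [0.4456 0.0731 0.3339] yaw -2.807 t 38.9 w 0.0241 F [ 0.8  0.1 -1.8]
```

```bash
python3 -m crank '{"dp":[[0,0,0],[0,0,0],[0,0,0],[0,0,0],[0,0,0]],"delta_rot":[[0,0,0.5],[0,0,0.7],[0,0,0.8],[0,0,0.8],[0,0,0.46]]}' | head -3
python3 -m crank '{"dp":[[-0.3,-0.2,0],[-0.6,-0.4,0],[-0.6,-0.4,0],[-0.6,-0.4,0],[-0.6,-0.4,0]],"delta_rot":[[0,0,0],[0,0,0],[0,0,0],[0,0,0],[0,0,0]]}' | head -3
python3 -m crank '{"dp":[[-0.6,-0.4,0],[-0.6,-0.3,0],[-0.35,-0.2,0],[0,0,0],[0,0,0]],"delta_rot":[[0,0,0],[0,0,0],[0,0,0],[0,0,0],[0,0,0]]}'
python3 - <<'E'
from h import *
to(.6726,-.0472,.3385,np.pi+.0735,True)
grab('top','top8.png');s=grab('scene','scene8.png')
A=cv2.resize(np.clip(s[60:260,150:400].astype(float)*1.5,0,255).astype(np.uint8),None,fx=3,fy=3,interpolation=cv2.INTER_CUBIC)
cv2.imwrite('pics/e8.png',A[:,:,::-1])
E
```

```text
time_s: 39.5
ee_pos: [0.4455, 0.0731, 0.505]
eef_rot: [-3.14, -0.005, -3.069]
time_s: 40.12
ee_pos: [0.5879, -0.007, 0.5048]
eef_rot: [-3.141, -0.004, -3.067]
time_s: 40.75
ee_pos: [0.6672, -0.0454, 0.5048]
eef_rot: [-3.142, -0.005, -3.068]
force: [-0.4, 0.3, -2.1]
width: 0.0242
finger_force: 59.5
turn [-0.   -0.06  0.01] shift [-0.105 -0.044 -0.133] now grasp [ 0.6664 -0.0455  0.3318] yaw -3.068 t 40.8 w 0.0242 F [-0.4  0.3 -2.1]
```

View pics/e8.png

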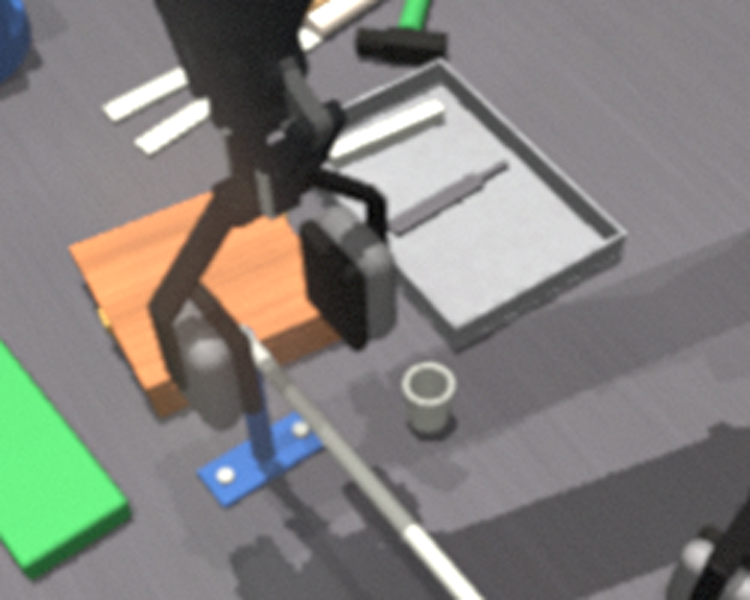

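```bash
python3 -m crank '{"dp":[[-0.1,-0.04,0.1],[0,0,0.5],[0,0,0.5],[0,0,0.5],[0,0,0]],"delta_rot":[[0,-0.06,0],[0,0,0],[0,0,0],[0,0,0],[0,0,0]]}' | head -4
python3 - <<'E'
from h import *
to(.6726,-.0472,.168,np.pi+.0735,True)
E
```

```text
time_s: 41.48
ee_pos: [0.6723, -0.0469, 0.4234]
eef_rot: [3.142, -0.002, -3.067]
force: [0.1, 0.1, -2.1]
turn [ 0.   -0.03  0.01] shift [-0.006 -0.006  1.648] now grasp [ 0.6718 -0.0469  0.2504] yaw -3.067 t 41.5 w 0.0243 F [ 0.1  0.1 -2.1]
```

```bash
python3 -m crank '{"dp":[[0,0,0.4],[0,0,0.4],[0,0,0.4],[0,0,0.28],[0,0,0]],"delta_rot":[[0,0,0],[0,0,0],[0,0,0],[0,0,0],[0,0,0]]}' | head -4
python3 -m crank '{"dp":[[0,0,0.06],[0,0,0.04],[0,0,0]],"delta_rot":[[0,0,0],[0,0,0],[0,0,0]]}' | head -4
python3 - <<'E'
from h import *
to(.6726,-.0472,.168,np.pi+.0735,True)
E
```

```text
time_s: 42.1
ee_pos: [0.6726, -0.0473, 0.3499]
eef_rot: [-3.141, -0.001, -3.068]
force: [0.5, -0.0, -1.1]
time_s: 42.48
ee_pos: [0.6731, -0.0475, 0.3469]
eef_rot: [-3.141, 0.002, -3.068]
force: [-1.0, -0.1, -2.0]
turn [-0.    0.03  0.  ] shift [0.009 0.006 0.117] now grasp [ 0.6735 -0.0475  0.1739] yaw -3.068 t 42.5 w 0.0242 F [-1.  -0.1 -2. ]
```

```bash
python3 -m crank '{"dp":[[0,0,0.04],[0,0,0.04],[0,0,0]],"delta_rot":[[0,0,0],[0,0,0],[0,0,0]]}' | head -4
python3 -m crank '{"dp":[[0,0,0.03],[0,0,0]],"delta_rot":[[0,0,0],[0,0,0]]}' | head -4
```

```text
time_s: 42.85
ee_pos: [0.673, -0.0474, 0.3423]
eef_rot: [-3.141, 0.001, -3.068]
force: [0.5, -0.5, -1.5]
time_s: 43.1
ee_pos: [0.6731, -0.0475, 0.3413]
eef_rot: [-3.141, 0.002, -3.068]
force: [-0.8, 0.5, 0.2]
```

```bash
python3 -m crank '{"dp":[[0,0,0.02],[0,0,0]],"delta_rot":[[0,0,0],[0,0,0]]}' | head -4
python3 -m crank '{"dp":[[0,0,0],[0,0,0],[0,0,0],[0,0,-0.2],[0,0,-0.5]],"delta_rot":[[0,0,0],[0,0,0],[0,0,0],[0,0,0],[0,0,0]]}' 0
python3 -m crank '{"dp":[[0,0,-0.7],[0,0,-0.7],[0,0,-0.5],[0.5,-0.5,0],[0.5,-0.7,0]],"delta_rot":[[0,0,0],[0,0,0],[0,0,0],[0,0,0],[0,0,0]]}' |head -3
python3 -m crank '{"dp":[[0.3,-0.8,0],[0,-0.8,0],[0,-0.8,0],[0,0,0]],"delta_rot":[[0,0,0],[0,0,0],[0,0,0],[0,0,0]]}' |head -3
python3 - <<'E'
from h import *
np.set_printoptions(precision=4,suppress=True)
a=grab('top','top9.png');b=grab('scene','scene9.png')
o=cv2.imread('pics/top6.png')[:,:,::-1]
for n,(y0,y1,x0,x1) in dict(L=(225,305,120,172),M=(245,320,183,222)).items():
    print(n,np.abs(a[y0:y1,x0:x1].astype(int)-o[y0:y1,x0:x1]).mean())
g=cv2.cvtColor(a,cv2.COLOR_RGB2GRAY)
A=cv2.resize(np.clip(a[150:300,200:350].astype(float)*1.6,0,255).astype(np.uint8),(400,400),interpolation=cv2.INTER_CUBIC)
B=cv2.resize(np.clip(b[100:250,180:330].astype(float)*1.6,0,255).astype(np.uint8),(400,400),interpolation=cv2.INTER_CUBIC)
cv2.imwrite('pics/e9.png',np.hstack([A,B])[:,:,::-1])
E
```

```text
time_s: 43.35
ee_pos: [0.6731, -0.0475, 0.3412]
eef_rot: [-3.142, 0.002, -3.068]
force: [-3.1, 1.6, 5.9]
time_s: 43.98
ee_pos: [0.6727, -0.0473, 0.3748]
eef_rot: [-3.141, -0.001, -3.068]
force: [-0.3, 0.6, -0.0]
width: 0.0425
finger_force: 0.0
time_s: 44.6
ee_pos: [0.6271, -0.1106, 0.471]
eef_rot: [-3.141, 0.003, -3.065]
time_s: 45.1
ee_pos: [0.62, -0.236, 0.471]
eef_rot: [-3.139, 0.002, -3.074]
L 3.0748397435897434
M 5.3950997150997155
```

```bash
cat >> h.py <<'E'
def dark(im,u0,u1,v0,v1,th=32):
    g=cv2.medianBlur(cv2.cvtColor(im,cv2.COLOR_RGB2GRAY),3); m=(g[v0:v1,u0:u1]<th)
    v,u=np.nonzero(m); return len(u),round(float(u.mean()+u0),2),round(float(v.mean()+v0),2),(int(u.min()+u0),int(u.max()+u0),int(v.min()+v0),int(v.max()+v0))
E
python3 - <<'E'
from h import *
rd=lambda f:cv2.imread('pics/'+f)[:,:,::-1]
for f in('top6.png','top9.png'):
    a=rd(f); print(f,'L',dark(a,120,172,225,305),'M',dark(a,183,222,245,320))
a=rd('top9.png');print('hung',dark(a,285,335,140,225,38), 'proj pad',proj('top',[.673,-.0475,.181]),'ends +-78',proj('top',[.673-.078,-.053,.1]),proj('top',[.673+.078,-.042,.1]))
g=cv2.cvtColor(a,cv2.COLOR_RGB2GRAY)
b=rd('scene9.png');print('scene',dark(b,180,300,100,230,30),proj('scene',[.673,-.0475,.181]),proj('scene',[.595,-.053,.1]),proj('scene',[.751,-.042,.1]))
E
```

```text
top6.png L (955, 140.74, 266.23, (125, 167, 233, 298)) M (862, 198.49, 284.11, (186, 219, 250, 317))
top9.png L (951, 140.98, 266.07, (124, 167, 233, 298)) M (852, 198.33, 283.61, (186, 219, 250, 317))
hung (1093, 301.8, 178.54, (286, 333, 141, 214)) proj pad [301.57892441 167.8327537 ] ends +-78 [301.00843344 209.73096244] [297.39173743 145.31541757]
scene (134, 269.17, 188.21, (260, 276, 178, 210)) [242.26396519 179.83371981] [275.59387446 184.45620267] [213.85905174 222.23365225]
```

View pics/e9.png

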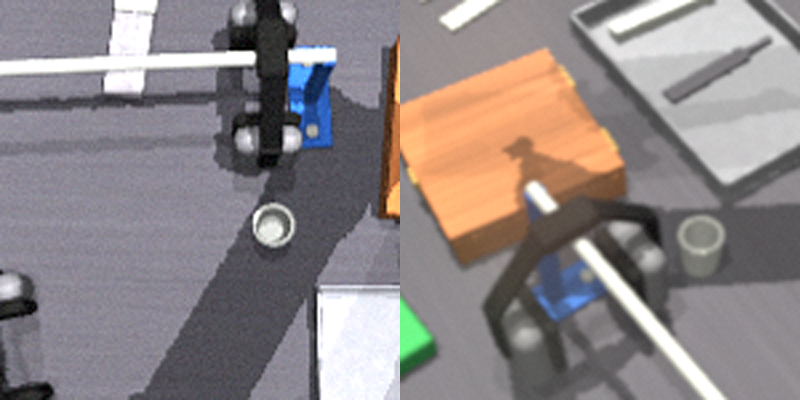

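R hangs astride the bar, level, clear of the post (top crop ≈(272,60)); L and M unmoved. Next M.

```bash
python3 -m crank '{"dp":[[0,0,0],[0,0,0]],"delta_rot":[[0,0,-0.75],[0,0,-0.74]]}' | head -3
python3 - <<'E'
from h import *
to(.4203,.1756,.19,np.pi+.185,True)
E
```

```text
time_s: 45.45
ee_pos: [0.6218, -0.2297, 0.4702]
eef_rot: [3.141, 0.002, -2.944]
turn [0.   0.03 0.16] shift [2.47  8.708 2.144] now grasp [ 0.6221 -0.2295  0.2972] yaw -2.944 t 45.5 w 0.0427 F [-0.1 -0.3  0.4]
```

```bash
python3 -m crank '{"dp":[[0.25,0.87,0],[0.25,0.87,0],[0.25,0.87,0],[0.25,0.87,0],[0.25,0.87,0]],"delta_rot":[[0,0,0.16],[0,0,0],[0,0,0],[0,0,0],[0,0,0]]}' | head -3
python3 -m crank '{"dp":[[0.25,0.87,0],[0.25,0.87,0],[0.25,0.87,0],[0.25,0.87,0],[0.22,0.87,0]],"delta_rot":[[0,0,0],[0,0,0],[0,0,0],[0,0,0],[0,0,0]]}' | head -3
python3 -m crank '{"dp":[[0,0,0.7],[0,0,0.7],[0,0,0.4],[0,0,0]],"delta_rot":[[0,0,0],[0,0,0],[0,0,0],[0,0,0]]}' | head -3
python3 - <<'E'
from h import *
to(.4203,.1756,.1435,np.pi+.185,True)
b=grab('scene','s10.png'); o=cv2.imread('pics/scene9.png')[:,:,::-1]
for im in(o,b): print(dark(im,370,440,195,270,30),dark(im,395,490,262,330,30))
E
```

```text
time_s: 46.08
ee_pos: [0.5193, -0.0262, 0.4702]
eef_rot: [3.141, 0.002, -2.958]
time_s: 46.7
ee_pos: [0.4195, 0.1762, 0.4701]
eef_rot: [3.141, 0.003, -2.959]
time_s: 47.2
ee_pos: [0.4203, 0.1747, 0.3788]
eef_rot: [-3.14, -0.001, -2.959]
turn [-0.02 -0.01 -0.03] shift [-0.003  0.018  1.245] now grasp [0.4202 0.1744 0.2058] yaw -2.959 t 47.2 w 0.0426 F [-0.2 -0.4  1.3]
(952, 406.38, 234.64, (379, 433, 201, 265)) (1352, 441.82, 294.66, (400, 484, 270, 325))
(1239, 408.91, 230.07, (380, 439, 201, 265)) (1356, 441.6, 294.52, (400, 484, 270, 325))
```

M and L have not moved; grip.

```bash
python3 -m crank '{"dp":[[0,0.02,0.5],[0,0,0.5],[0,0,0.24],[0,0,0]],"delta_rot":[[0,0,0],[0,0,0],[0,0,0],[0,0,0]]}' | head -4
python3 -m crank '{"dp":[[0,0,0],[0,0,0],[0,0,0],[0,0,0],[0,0,0]],"delta_rot":[[0,0,0],[0,0,0],[0,0,0],[0,0,0],[0,0,0]]}' -1
python3 -m crank '{"dp":[[0,0,-0.2],[0,0,-0.4],[0,0,-0.6],[0,0,-0.6],[0,0,-0.6]],"delta_rot":[[0,0,0],[0,0,0],[0,0,0],[0,0,0],[0,0,0]]}' | head -3
python3 -m crank '{"dp":[[0,0,-0.6],[0,0,-0.5],[0,0,-0.3],[0,0,0]],"delta_rot":[[0,0,0],[0,0,0.5],[0,0,0.6],[0,0,0.3]]}'
python3 - <<'E'
from h import *
to(.6672,.0256,.3385,np.pi+.0735,True)
E
```

```text
time_s: 47.75
ee_pos: [0.4214, 0.1751, 0.3178]
eef_rot: [-3.141, 0.002, -2.961]
force: [-0.8, -0.1, 0.1]
time_s: 48.38
ee_pos: [0.422, 0.1753, 0.3189]
eef_rot: [3.141, 0.004, -2.961]
force: [0.1, 0.9, 6.5]
width: 0.0243
finger_force: 58.7
time_s: 49.0
ee_pos: [0.4208, 0.1743, 0.4388]
eef_rot: [-3.141, 0.001, -2.962]
time_s: 49.5
ee_pos: [0.421, 0.1745, 0.5087]
eef_rot: [3.141, 0.004, -3.075]
force: [1.1, 0.4, -2.0]
width: 0.0243
finger_force: 58.2
turn [ 0.01  0.05 -0.08] shift [-4.691 -3.331 -0.056] now grasp [0.4217 0.1746 0.3357] yaw -3.075 t 49.5 w 0.0243 F [ 1.1  0.4 -2. ]
```

```bash
python3 -m crank '{"dp":[[-0.3,-0.2,0],[-0.6,-0.4,0],[-0.6,-0.4,0],[-0.6,-0.45,0],[-0.6,-0.45,0]],"delta_rot":[[0,0.05,-0.08],[0,0,0],[0,0,0],[0,0,0],[0,0,0]]}' | head -3
python3 -m crank '{"dp":[[-0.6,-0.45,0],[-0.6,-0.4,0],[-0.5,-0.35,0],[-0.3,-0.22,0],[0,0,0]],"delta_rot":[[0,0,0],[0,0,0],[0,0,0],[0,0,0],[0,0,0]]}' | head -3
python3 - <<'E'
from h import *
to(.6682,.0256,.170,np.pi+.0735,True)
E
```

```text
time_s: 50.12
ee_pos: [0.5633, 0.0893, 0.5062]
eef_rot: [-3.141, -0.004, -3.067]
time_s: 50.75
ee_pos: [0.668, 0.0256, 0.5054]
eef_rot: [-3.14, -0.005, -3.069]
turn [-0.02 -0.06 -0.01] shift [-3.000e-03  0.000e+00  3.249e+00] now grasp [0.6672 0.0252 0.3324] yaw -3.069 t 50.8 w 0.0244 F [ 0.1  0.3 -2.6]
```

```bash
python3 -m crank '{"dp":[[0,0,0.2],[0,0,0.5],[0,0,0.5],[0,0,0.5],[0,0,0.4]],"delta_rot":[[0,-0.06,0],[0,0,0],[0,0,0],[0,0,0],[0,0,0]]}' | head -4
python3 -m crank '{"dp":[[0,0,0.4],[0,0,0.3],[0,0,0.2],[0,0,0.1],[0,0,0]],"delta_rot":[[0,0,0],[0,0,0],[0,0,0],[0,0,0],[0,0,0]]}' | head -4
python3 - <<'E'
from h import *
to(.6682,.0256,.170,np.pi+.0735,True)
E
```

```text
time_s: 51.38
ee_pos: [0.6669, 0.0276, 0.4005]
eef_rot: [3.141, 0.001, -3.066]
force: [-0.1, 0.3, -2.5]
time_s: 52.0
ee_pos: [0.6681, 0.0266, 0.3522]
eef_rot: [-3.141, 0.003, -3.067]
force: [-0.1, 0.1, -1.8]
turn [-0.01  0.03  0.01] shift [ 0.    -0.02   0.184] now grasp [0.6686 0.0266 0.1792] yaw -3.067 t 52.0 w 0.0241 F [-0.1  0.1 -1.8]
```

```bash
python3 -m crank '{"dp":[[0,0,0.08],[0,0,0.06],[0,0,0.02],[0,0,0]],"delta_rot":[[0,0,0],[0,0,0],[0,0,0],[0,0,0]]}' | head -4
python3 -m crank '{"dp":[[0,0,0.03],[0,0,0]],"delta_rot":[[0,0,0],[0,0,0]]}' | head -4
```

```text
time_s: 52.5
ee_pos: [0.6681, 0.0267, 0.3441]
eef_rot: [-3.141, 0.003, -3.067]
force: [-0.5, 0.9, -2.2]
time_s: 52.75
ee_pos: [0.6681, 0.0267, 0.3427]
eef_rot: [-3.141, 0.003, -3.067]
force: [-0.3, -0.1, -2.7]
```

```bash
python3 -m crank '{"dp":[[0,0,0.03],[0,0,0]],"delta_rot":[[0,0,0],[0,0,0]]}' | head -4
python3 -m crank '{"dp":[[0,0,0.02],[0,0,0]],"delta_rot":[[0,0,0],[0,0,0]]}' | head -4
```

```text
time_s: 53.0
ee_pos: [0.6682, 0.0266, 0.3424]
eef_rot: [3.142, 0.003, -3.067]
force: [-3.2, 0.2, 6.1]
time_s: 53.25
ee_pos: [0.6682, 0.0265, 0.3423]
eef_rot: [3.141, 0.004, -3.067]
force: [-5.4, 0.4, 11.4]
```

```bash
python3 -m crank '{"dp":[[0,0,0],[0,0,0],[0,0,0],[0,0,-0.2],[0,0,-0.5]],"delta_rot":[[0,0,0],[0,0,0],[0,0,0],[0,0,0],[0,0,0]]}' 0 | tail -2
python3 -m crank '{"dp":[[0,0,-0.7],[0,0,-0.7],[0,0,-0.6],[0.9,0.3,0],[0.9,0.5,0]],"delta_rot":[[0,0,0],[0,0,0],[0,0,0],[0,0,0],[0,0,0]]}' |head -3
python3 - <<'E'
from h import *
a=grab('top','top11.png');b=grab('scene','scene11.png')
print('L top',dark(a,120,172,225,305),'scene',dark(b,395,490,262,330,30))
print('R hung',dark(a,285,335,140,225,38),'M hung',dark(a,250,285,140,225,38))
print(pads(a)[:8])
to(.4567,.311,.19,np.pi-.19,True)
E
```

```text
width: 0.0428
finger_force: 0.0
time_s: 54.5
ee_pos: [0.5742, 0.0591, 0.4759]
eef_rot: [-3.141, 0.004, -3.069]
L top (1167, 140.52, 266.74, (123, 166, 233, 298)) scene (1297, 442.02, 294.47, (400, 484, 270, 325))
R hung (1370, 300.13, 180.51, (285, 334, 140, 215)) M hung (318, 277.68, 185.47, (272, 284, 142, 213))
[(array([ 0.3454, -0.3655]), -0.74, [0.0389, 0.0812], 526.5), (array([0.3928, 0.2634]), -1.541, [0.0332, 0.0362], 191.0), (array([0.4562, 0.2693]), -0.175, [0.0539, 0.0562], 449.0), (array([ 0.479 , -0.0103]), 0.021, [0.0257, 0.0361], 150.5), (array([0.4976, 0.5535]), -1.542, [0.0371, 0.0611], 260.0), (array([0.5277, 0.5709]), -1.543, [0.0199, 0.0661], 231.5), (array([ 0.5831, -0.141 ]), -0.003, [0.0132, 0.053], 120.5), (array([ 0.5808, -0.0123]), 0.018, [0.0481, 0.0507], 304.5)]
turn [ 0.03 -0.    3.35] shift [3.195 4.459 2.246] now grasp [0.5715 0.0623 0.3023] yaw -3.063 t 54.6 w 0.0429 F [ 0.7  0.5 -0.2]
```

```bash
python3 -m crank '{"dp":[[0,0,0],[0,0,0],[0,0,0],[0,0,0]],"delta_rot":[[0,0,0.85],[0,0,0.85],[0,0,0.85],[0,0,0.8]]}' | head -3
python3 -m crank '{"dp":[[0.64,0.89,0],[0.64,0.89,0],[0.64,0.89,0],[0.64,0.89,0],[0.64,0.89,0]],"delta_rot":[[0,0,0],[0,0,0],[0,0,0],[0,0,0],[0,0,0]]}' | head -3
python3 - <<'E'
from h import *
a=grab('top','top12.png');b=grab('scene','scene12.png')
for y in(-.0475,.0265):
    x=.6637-.0735*(y-.0735)
    for n,im in(('top',a),('scene',b)):
        q=[proj(n,[x+dx,y+dx*.0735,z]).round().astype(int) for dx,z in((0,.181),(-.045,.15),(.045,.15),(-.07,.11),(.07,.11))]
        print(n,y,[(tuple(p.tolist()),int(im[p[1]-1:p[1]+2,p[0]-1:p[0]+2].mean())) for p in q])
print('L scene',dark(b,395,490,262,330,30))
to(.4567,.311,.19,np.pi-.19,True)
E
```

```text
time_s: 55.1
ee_pos: [0.5754, 0.0595, 0.4756]
eef_rot: [3.141, 0.004, 2.946]
time_s: 55.72
ee_pos: [0.4604, 0.3103, 0.4755]
eef_rot: [3.14, 0.004, 2.948]
top -0.0475 [((302, 168), 29), ((302, 192), 20), ((299, 152), 16), ((301, 206), 24), ((298, 147), 15)]
scene -0.0475 [((242, 180), 50), ((262, 178), 30), ((225, 200), 40), ((273, 183), 17), ((217, 218), 37)]
top 0.0265 [((267, 170), 29), ((268, 193), 15), ((267, 154), 16), ((269, 207), 21), ((266, 149), 16)]
scene 0.0265 [((265, 205), 40), ((284, 202), 22), ((246, 227), 38), ((294, 207), 9), ((237, 244), 39)]
L scene (1668, 444.97, 291.98, (400, 485, 267, 325))
turn [0.04 0.01 0.09] shift [ 0.    -0.092  2.238] now grasp [0.4579 0.316  0.3019] yaw 2.959 t 55.8 w 0.0423 F [-0.7 -0.6  0.4]
```

Both hung ears show where they should. Now L.

```bash
python3 -m crank '{"dp":[[0,-0.05,0.7],[0,0,0.7],[0,0,0.6],[0,0,0],[0,0,0]],"delta_rot":[[0.03,0,0.08],[0,0,0],[0,0,0],[0,0,0],[0,0,0]]}' | head -3
python3 - <<'E'
from h import *
to(.4567,.311,.1435,np.pi-.19,True)
E
```

```text
time_s: 56.45
ee_pos: [0.4614, 0.3064, 0.376]
eef_rot: [-3.141, 0.004, 2.941]
turn [-0.01  0.05 -0.13] shift [0.109 0.073 1.19 ] now grasp [0.462  0.3062 0.203 ] yaw 2.941 t 56.5 w 0.0425 F [ 0.3 -0.3  0.7]
```

```bash
python3 -m crank '{"dp":[[0.1,0.07,0.3],[0,0,0.5],[0,0,0.36],[0,0,0]],"delta_rot":[[0,0.05,-0.1],[0,0,0],[0,0,0],[0,0,0]]}' | head -4
python3 - <<'E'
from h import *
to(.4567,.311,.1435,np.pi-.19,True)
E
python3 -m crank '{"dp":[[0,0,0],[0,0,0],[0,0,0],[0,0,0],[0,0,0]],"delta_rot":[[0,0,0],[0,0,0],[0,0,0],[0,0,0],[0,0,0]]}' -1
python3 -m crank '{"dp":[[0,0,-0.2],[0,0,-0.4],[0,0,-0.6],[0,0,-0.6],[0,0,-0.6]],"delta_rot":[[0,0,0],[0,0,0],[0,0,0],[0,0,0],[0,0,0]]}' | head -3
python3 -m crank '{"dp":[[0,0,-0.6],[0,0,-0.5],[0,0,-0.3],[0,0,0],[0,0,0]],"delta_rot":[[0,0,0],[0,0,-0.8],[0,0,-0.8],[0,0,-0.8],[0,0,-0.8]]}'
python3 - <<'E'
from h import *
to(.656,.1782,.3385,np.pi+.0735,True)
E
```

```text
time_s: 56.95
ee_pos: [0.4556, 0.3107, 0.3155]
eef_rot: [-3.138, -0.003, 2.951]
force: [0.7, 0.4, 0.6]
turn [-0.05 -0.04 -0.01] shift [-0.021  0.009 -0.021] now grasp [0.4549 0.3102 0.1425] yaw 2.951 t 57.0 w 0.0430 F [0.7 0.4 0.6]
time_s: 57.58
ee_pos: [0.4566, 0.3112, 0.3175]
eef_rot: [-3.141, -0.0, 2.95]
force: [-0.6, 1.2, 6.5]
width: 0.0241
finger_force: 62.3
time_s: 58.2
ee_pos: [0.4562, 0.3102, 0.4373]
eef_rot: [-3.138, -0.002, 2.949]
time_s: 58.82
ee_pos: [0.4564, 0.3104, 0.5065]
eef_rot: [-3.139, -0.003, -3.076]
force: [0.7, -0.1, -2.0]
width: 0.0246
finger_force: 61.4
turn [-0.03 -0.03 -0.1 ] shift [-3.788 -2.93  -0.099] now grasp [0.4559 0.3099 0.3335] yaw -3.076 t 58.8 w 0.0246 F [ 0.7 -0.1 -2. ]
```

```bash
python3 -m crank '{"dp":[[-0.3,-0.25,0],[-0.6,-0.45,0],[-0.6,-0.45,0],[-0.6,-0.45,0],[-0.6,-0.45,0]],"delta_rot":[[-0.03,-0.03,-0.1],[0,0,0],[0,0,0],[0,0,0],[0,0,0]]}' | head -3
python3 -m crank '{"dp":[[-0.6,-0.45,0],[-0.3,-0.3,0],[-0.17,-0.15,0],[0,0,0],[0,0,0]],"delta_rot":[[0,0,0],[0,0,0],[0,0,0],[0,0,0],[0,0,0]]}' | head -3
python3 - <<'E'
from h import *
to(.6565,.1782,.1685,np.pi+.0735,True)
E
```

```text
time_s: 59.45
ee_pos: [0.5991, 0.2173, 0.5062]
eef_rot: [-3.141, -0.001, -3.07]
time_s: 60.08
ee_pos: [0.6544, 0.1786, 0.5066]
eef_rot: [3.14, -0.0, -3.068]
turn [ 0.02 -0.    0.01] shift [-0.042 -0.012  3.301] now grasp [0.6543 0.1789 0.3336] yaw -3.068 t 60.1 w 0.0246 F [-0.8  0.3 -2.6]
```

```bash
python3 -m crank '{"dp":[[-0.04,-0.01,0.2],[0,0,0.5],[0,0,0.5],[0,0,0.5],[0,0,0.4]],"delta_rot":[[0,0,0],[0,0,0],[0,0,0],[0,0,0],[0,0,0]]}' | head -4
python3 -m crank '{"dp":[[0,0,0.4],[0,0,0.3],[0,0,0.2],[0,0,0.1],[0,0,0]],"delta_rot":[[0,0,0],[0,0,0],[0,0,0],[0,0,0],[0,0,0]]}' | head -4
python3 - <<'E'
from h import *
to(.6565,.1782,.1685,np.pi+.0735,True)
E
```

```text
time_s: 60.7
ee_pos: [0.6566, 0.1776, 0.3998]
eef_rot: [3.141, -0.001, -3.068]
force: [-0.8, -0.1, -2.8]
time_s: 61.32
ee_pos: [0.6573, 0.1771, 0.3516]
eef_rot: [3.141, 0.001, -3.069]
force: [-0.0, -0.0, -2.3]
turn [ 0.01  0.01 -0.02] shift [0.015 0.024 0.201] now grasp [0.6574 0.1772 0.1786] yaw -3.069 t 61.3 w 0.0244 F [-0.  -0.  -2.3]
```

```bash
python3 -m crank '{"dp":[[0,0,0.08],[0,0,0.06],[0,0,0.03],[0,0,0]],"delta_rot":[[0,0,0],[0,0,0],[0,0,0],[0,0,0]]}' | head -4
python3 -m crank '{"dp":[[0,0,0.03],[0,0,0]],"delta_rot":[[0,0,0],[0,0,0]]}' | head -4
python3 -m crank '{"dp":[[0,0,0.02],[0,0,0]],"delta_rot":[[0,0,0],[0,0,0]]}' | head -4
```

```text
time_s: 61.82
ee_pos: [0.6572, 0.1771, 0.3429]
eef_rot: [3.141, 0.0, -3.069]
force: [0.2, -0.1, -2.4]
time_s: 62.08
ee_pos: [0.6572, 0.1772, 0.3414]
eef_rot: [3.141, 0.0, -3.069]
force: [-0.3, 0.5, -1.6]
time_s: 62.32
ee_pos: [0.6573, 0.1771, 0.3411]
eef_rot: [3.141, 0.001, -3.069]
force: [-2.8, 0.1, 3.3]
```

Contact on the bar at the expected height; release, retreat and check.

```bash
python3 -m crank '{"dp":[[0,0,0],[0,0,0],[0,0,0],[0,0,-0.2],[0,0,-0.5]],"delta_rot":[[0,0,0],[0,0,0],[0,0,0],[0,0,0],[0,0,0]]}' 0 | tail -2
python3 -m crank '{"dp":[[0,0,-0.7],[0,0,-0.7],[0,0,-0.6],[0.9,0.5,0],[0.9,0.8,0]],"delta_rot":[[0,0,0],[0,0,0],[0,0,0],[0,0,0],[0,0,0]]}' |head -3
python3 -m crank '{"dp":[[0.9,0.8,0],[0.9,0.8,0],[0,0.9,0],[0,0.9,0],[0,0,0]],"delta_rot":[[0,0,0],[0,0,0],[0,0,0],[0,0,0],[0,0,0]]}' |head -3
python3 - <<'E'
from h import *
a=grab('top','top13.png');b=grab('scene','scene13.png')
for y in(-.0475,.0265,.1771):
    x=.6637-.0735*(y-.0735)
    for n,im in(('top',a),('scene',b)):
        q=[proj(n,[x+dx,y+dx*.0735,z]).round().astype(int) for dx,z in((0,.181),(-.045,.15),(.045,.15),(-.07,.11),(.07,.11))]
        print(n,y,[(tuple(p.tolist()),int(im[p[1]-1:p[1]+2,p[0]-1:p[0]+2].mean())) for p in q])
    # hang extents in the top view: dark columns around it; symmetric about the bar if level
    u=int(proj('top',[x,y,.1])[0]); print(dark(a,u-16,u+18,135,225,40))
# bystanders: change vs the first pictures
o=cv2.imread('pics/top0.png')[:,:,::-1].astype(int)
for n,(v0,v1,u0,u1) in dict(brush=(95,160,240,265),pot=(225,245,293,312)).items(): print(n,np.abs(a[v0:v1,u0:u1]-o[v0:v1,u0:u1]).mean())
# lid rim edge in scene: lid plane corner test, red-ness along expected shut top edge
for p in([.713,-.339,.044],[.723,-.175,.044]): print('lid corner',proj('scene',p))
g=lambda z:[int(b[tuple(proj('scene',[.718+d,-.256,z]).round().astype(int)[::-1])][0]) for d in(-.02,-.01,0,.01,.02,.03)]
print(g(.044)); to(.5,.4,.3,np.pi)
E
```

```text
width: 0.0426
finger_force: 0.0
time_s: 63.58
ee_pos: [0.5623, 0.2342, 0.4768]
eef_rot: [3.141, 0.003, -3.073]
time_s: 64.2
ee_pos: [0.4588, 0.4025, 0.4759]
eef_rot: [3.139, 0.0, -3.063]
top -0.0475 [((302, 168), 33), ((302, 192), 38), ((299, 152), 42), ((301, 206), 51), ((298, 147), 84)]
scene -0.0475 [((242, 180), 47), ((262, 178), 94), ((225, 200), 61), ((273, 183), 86), ((217, 218), 92)]
(1025, 300.73, 177.52, (283, 316, 148, 213))
top 0.0265 [((267, 170), 28), ((268, 193), 40), ((267, 154), 136), ((269, 207), 102), ((266, 149), 84)]
scene 0.0265 [((265, 205), 39), ((284, 202), 22), ((246, 227), 57), ((294, 207), 61), ((237, 244), 82)]
(1106, 267.71, 181.96, (251, 284, 146, 215))
top 0.1771 [((197, 173), 28), ((200, 196), 16), ((199, 157), 14), ((203, 210), 19), ((202, 152), 16)]
scene 0.1771 [((317, 265), 35), ((336, 258), 21), ((296, 287), 24), ((343, 260), 20), ((284, 304), 25)]
(1104, 203.28, 184.12, (187, 220, 148, 218))
brush 11.810461538461539
pot 2.9991228070175437
lid corner [174.88231521 140.68027785]
lid corner [201.19659034 187.31210759]
[158, 159, 161, 160, 87, 84]
turn [0.   0.01 0.91] shift [-0.784  0.034  0.425] now grasp [0.4609 0.3984 0.3212] yaw -3.069 t 64.3 w 0.0426 F [ 0.2 -0.2 -0.5]
```

R and M read differently from before: something shifted them. Inspect numerically.

```bash
python3 - <<'E'
from h import *
for f in('top12.png','top13.png'):
    a=cv2.imread('pics/'+f)[:,:,::-1]; g=cv2.medianBlur(cv2.cvtColor(a,cv2.COLOR_RGB2GRAY),3)
    print(f)
    for v in range(140,222,4):
        r=g[v,180:335]<40; d=np.diff(np.r_[0,r.astype(int),0]); s=np.nonzero(d==1)[0]+180; e=np.nonzero(d==-1)[0]+179
        print(v,[(int(i),int(j)) for i,j in zip(s,e) if j-i>2])
E
```

```text
top12.png
140 []
144 [(296, 302), (319, 333)]
148 [(260, 268), (295, 303)]
152 [(261, 269), (296, 304)]
156 [(262, 269), (296, 305)]
160 [(261, 272), (286, 309)]
164 [(254, 278), (286, 310)]
168 [(255, 278), (287, 308)]
172 [(263, 273), (296, 307)]
176 [(259, 274), (286, 290), (295, 307), (317, 323)]
180 [(259, 274), (297, 307), (315, 321)]
184 [(254, 274), (297, 307), (314, 319)]
188 [(180, 186), (239, 252), (265, 274), (297, 307)]
192 [(180, 186), (266, 275), (289, 292), (295, 310)]
196 [(258, 282), (287, 311)]
200 [(266, 274), (297, 305)]
204 [(254, 257), (267, 275), (297, 305)]
208 [(267, 275), (287, 290), (292, 306)]
212 [(260, 279), (288, 305)]
216 [(262, 269)]
220 []
top13.png
140 []
144 [(319, 333)]
148 [(200, 206), (255, 261)]
152 [(198, 209), (255, 263), (284, 298)]
156 [(197, 205), (256, 265), (283, 307)]
160 [(195, 204), (258, 273), (295, 311)]
164 [(193, 219), (254, 273), (292, 314)]
168 [(193, 220), (250, 273), (288, 317)]
172 [(192, 204), (261, 272), (305, 318)]
176 [(192, 203), (261, 274), (280, 294), (308, 323)]
180 [(192, 204), (255, 259), (263, 274), (280, 294), (313, 322)]
184 [(193, 205), (254, 260), (265, 275), (283, 298), (314, 326)]
188 [(180, 186), (192, 203), (209, 219), (240, 253), (260, 277), (291, 299), (313, 326)]
192 [(181, 186), (194, 203), (268, 284), (296, 303), (309, 327)]
196 [(193, 214), (262, 279), (299, 312), (321, 329)]
200 [(192, 218), (260, 265), (270, 279), (300, 309), (322, 328)]
204 [(197, 204), (257, 262), (271, 280), (303, 310), (321, 326)]
208 [(197, 205), (272, 284), (303, 314)]
212 [(196, 209), (213, 219), (263, 278), (308, 312)]
216 [(199, 217)]
220 []
```

```bash
python3 - <<'E'
from h import *
for f,(u0,u1,v0,v1) in(('top13.png',(246,336,142,222)),('scene13.png',(200,312,160,270))):
    a=cv2.imread('pics/'+f); g=cv2.cvtColor(a,cv2.COLOR_BGR2GRAY)[v0:v1,u0:u1]; bl=(a[v0:v1,u0:u1,0].astype(int)-a[v0:v1,u0:u1,2]>50)
    print(f,u0,v0)
    for i in range(0,g.shape[0],2):
        print('%3d '%(v0+i)+''.join('b' if bl[i,j] else '#' if g[i,j]<24 else '+' if g[i,j]<42 else '.' if g[i,j]<75 else ' ' if g[i,j]<120 else 'o' for j in range(g.shape[1])))
E
```

```text
top13.png 246 142
142 oooooooooooooo                     .                                   ..++ oooooo       .
144 oooooooooooooo                                                          .+++++++++++#+++++
146 oooooooooooo ++.                           .                            ..................
148 oooooooo.#######.                       ..+##+..                            ........ .    
150 oooooooo.########..                  ..+#########...    .                                 
152 oooooooo #########       .           .##############+..                                   
154     o  o.########## oooo  .          +###################+...                             
156 ooo    ...+########+ ooo  .          +###+++##############+++#.                           
158 o    oo ...+###+####+   ...          +........+########+++++++++.                         
160 o    ooo ...######+++++#++++      .    ...........+##+++++++++++#+.                       
162 o .     ....#+++++++++++++++.  ..+.   ooo......+++####+##++++++++++.                      
164 o .+...+#####+++++++++++####.....
[... 8472 characters left out ...]
58                                  ........++++++++...          ..+++++..+..............                oooooooo  
260                                      .....+++++++....       ....++++++++............                    oooooooo
262                                        ...+++++++...............++++++..+..........                      ooooooo
264                                          ....++++...............+++++.....     ...                         oo  .
266                                          .....+++...............+++....     oo  ...                     ....++++
268                                          ............................   ooooooo   ..                  ..++++++++
```

```bash
python3 - <<'E'
from h import *
A=onz('top',(302.5,157.5),.181);B=onz('top',(316,172.5),.181);d=A-B
print((A+B)/2,np.arctan2(d[1],d[0]),np.linalg.norm(d))
# lower & upper band edge: outer edge of pad line on left/right sides
for p in((300,160),(312,175),(305,155),(320,170)): print(p,onz('top',p,.181)[:2])
print('cups',onz('top',(290,157),.10)[:2],onz('top',(318,200),.10)[:2], 'scene pad',onz('scene',(236,180),.181)[:2])
print('post',proj('top',[.6762,-.0961,.165]),'bar end',proj('top',[.6766,-.101,.165]))
# M pad
print('M',onz('top',(264,160),.181)[:2],onz('top',(269,181),.181)[:2])
to(.68,-.06,.25,np.pi+.6,True)
E
```

```text
[ 0.67982049 -0.06391872  0.181     ] 0.7357112761939857 0.0439881435756959
(300, 160) [ 0.69037165 -0.04383259]
(312, 175) [ 0.657745   -0.07012525]
(305, 155) [ 0.70189501 -0.05449708]
(320, 170) [ 0.66930115 -0.08725616]
cups [ 0.72149434 -0.02487165] [ 0.61910947 -0.09241678] scene pad [ 0.68331715 -0.0537681 ]
post [323.18841435 168.98466618] bar end [325.41460973 168.86970765]
M [0.68822999 0.03389209] [0.64202626 0.02178277]
turn [ 0.    0.01 -6.59] shift [  1.557 -10.041   1.059] now grasp [0.461  0.3984 0.3029] yaw -3.069 t 64.3 w 0.0426 F [ 0.2 -0.2 -0.5]
```

```bash
python3 -m crank '{"dp":[[0,0,0],[0,0,0],[0,0,0],[0,0,0]],"delta_rot":[[0,0,-0.9],[0,0,-0.95],[0,0,-0.95],[0,0,-0.95]]}' 0.4| head -3
python3 -m crank '{"dp":[[0,0,0],[0,0,0],[0,0,0],[0,0,0]],"delta_rot":[[0,0,-0.95],[0,0,-0.95],[0,0,-0.95],[0,0,-0.75]]}' | head -3
python3 - <<'E'
from h import *
to(.677,-.061,.25,np.pi+.66,True)
E
```

```text
time_s: 64.8
ee_pos: [0.4616, 0.3964, 0.4762]
eef_rot: [3.141, 0.001, -2.77]
time_s: 65.3
ee_pos: [0.4616, 0.3964, 0.4762]
eef_rot: [-3.141, 0.001, -2.482]
turn [-0.    0.02 -0.01] shift [ 2.206 -9.868  1.063] now grasp [0.4618 0.3965 0.3032] yaw -2.482 t 65.3 w 0.0594 F [-0.1  0.7 -1.2]
```

```bash
python3 -m crank '{"dp":[[0.22,-0.98,0],[0.22,-0.98,0],[0.22,-0.98,0],[0.22,-0.98,0],[0.22,-0.98,0]],"delta_rot":[[0,0,0],[0,0,0],[0,0,0],[0,0,0],[0,0,0]]}' | head -3
python3 -m crank '{"dp":[[0.22,-0.98,0],[0.22,-0.98,0],[0.22,-0.98,0],[0.22,-0.98,0],[0.22,-0.98,0]],"delta_rot":[[0,0,0],[0,0,0],[0,0,0],[0,0,0],[0,0,0]]}' | head -3
python3 -m crank '{"dp":[[0,0,0.5],[0,0,0.5],[0,0,0]],"delta_rot":[[0,0,0],[0,0,0],[0,0,0]]}' | head -3
python3 - <<'E'
from h import *
to(.677,-.061,.1685,np.pi+.66,True)
b=grab('scene','scene14.png'); a=grab('top','top14.png')
print(dark(b,226,255,180,205,60)); p=cv2.imread('pics/scene13.png')[:,:,::-1]; print(dark(p,226,255,180,205,60))
E
```

```text
time_s: 65.92
ee_pos: [0.568, 0.1675, 0.4762]
eef_rot: [-3.141, 0.001, -2.484]
time_s: 66.55
ee_pos: [0.6741, -0.0596, 0.4762]
eef_rot: [-3.141, 0.001, -2.484]
time_s: 66.92
ee_pos: [0.6732, -0.0576, 0.4239]
eef_rot: [3.139, -0.003, -2.484]
turn [ 0.03 -0.03 -0.03] shift [-0.019 -0.1    1.647] now grasp [ 0.6726 -0.0576  0.2509] yaw -2.484 t 66.9 w 0.0598 F [-1.8  0.   0.1]
(522, 237.19, 192.09, (226, 254, 180, 204))
(521, 237.06, 192.26, (226, 254, 180, 204))
```

```bash
python3 -m crank '{"dp":[[-0.02,-0.1,0.4],[0,0,0.5],[0,0,0.4],[0,0,0.1],[0,0,0]],"delta_rot":[[0,0,0],[0,0,0],[0,0,0],[0,0,0],[0,0,0]]}' | head -4
python3 -m crank '{"dp":[[0,0,0.08],[0,0,0.08],[0,0,0]],"delta_rot":[[0,0,0],[0,0,0],[0,0,0]]}' | head -4
python3 - <<'E'
from h import *
to(.677,-.061,.1695,np.pi+.66,True)
E
```

```text
time_s: 67.65
ee_pos: [0.6784, -0.0594, 0.3553]
eef_rot: [3.141, 0.001, -2.481]
force: [-0.9, -0.6, 0.7]
time_s: 68.03
ee_pos: [0.6781, -0.0593, 0.3472]
eef_rot: [3.141, 0.001, -2.481]
force: [-0.3, 0.6, 0.2]
turn [0.01 0.01 0.  ] shift [ 0.039 -0.013  0.094] now grasp [ 0.6782 -0.0591  0.1742] yaw -2.481 t 68.0 w 0.0600 F [-0.3  0.6  0.2]
```

```bash
python3 -m crank '{"dp":[[0.02,0,0.06],[0,0,0.02],[0,0,0]],"delta_rot":[[0,0,0],[0,0,0],[0,0,0]]}' | head -4
python3 -m crank '{"dp":[[0,0,0],[0,0,0],[0,0,0],[0,0,0],[0,0,0]],"delta_rot":[[0,0,0],[0,0,0],[0,0,0],[0,0,0],[0,0,0]]}' -1
python3 -m crank '{"dp":[[0,0,0],[0,0,0]],"delta_rot":[[0,0,0],[0,0,0]]}' | tail -3
```

```text
time_s: 68.4
ee_pos: [0.6774, -0.0599, 0.3432]
eef_rot: [3.141, 0.001, -2.481]
force: [-0.3, -0.5, -0.4]
time_s: 69.03
ee_pos: [0.6777, -0.06, 0.3439]
eef_rot: [-3.141, 0.002, -2.481]
force: [0.6, -0.0, 4.2]
width: 0.0241
finger_force: 60.3
force: [-0.0, -0.2, 4.0]
width: 0.024
finger_force: 60.4
```

```bash
python3 -m crank '{"dp":[[0,0,-0.15],[0,0,-0.25],[0,0,0],[0,0,0],[0,0,0]],"delta_rot":[[0,0,0],[0,0,0],[0,0,0.5],[0,0,0.7],[0,0,0.8]]}' | head -4
python3 -m crank '{"dp":[[0,0,0],[0,0,0],[0,0,0],[0,0,0],[0,0,0]],"delta_rot":[[0,0,0.8],[0,0,0.9],[0,0,0.9],[0,0,0.9],[0,0,0.9]]}' | head -4
python3 -m crank '{"dp":[[0,0,0],[0,0,0],[0,0,0]],"delta_rot":[[0,0,0.6],[0,0,0.34],[0,0,0]]}' | head -4
python3 - <<'E'
from h import *
to(.6726,-.0472,.1885,np.pi+.0735,True)
a=grab('top','top15.png');g=cv2.medianBlur(cv2.cvtColor(a,cv2.COLOR_RGB2GRAY),3)
for v in range(140,222,4):
        r=g[v,245:340]<40; d=np.diff(np.r_[0,r.astype(int),0]); s=np.nonzero(d==1)[0]+245; e=np.nonzero(d==-1)[0]+244
        print(v,[(int(i),int(j)) for i,j in zip(s,e) if j-i>2])
E
```

```text
time_s: 69.9
ee_pos: [0.6773, -0.0598, 0.363]
eef_rot: [3.141, 0.0, -2.645]
force: [-0.8, -0.2, -1.8]
time_s: 70.53
ee_pos: [0.6772, -0.0598, 0.363]
eef_rot: [3.141, -0.0, -2.997]
force: [0.3, -0.7, -1.2]
time_s: 70.9
ee_pos: [0.6774, -0.0598, 0.3631]
eef_rot: [3.141, 0.0, -3.069]
force: [-0.5, 0.5, -2.0]
turn [ 0.01  0.   -0.01] shift [0.077 0.258 0.033] now grasp [ 0.6774 -0.0596  0.1901] yaw -3.069 t 70.9 w 0.0241 F [-0.5  0.5 -2. ]
140 []
144 []
148 [(255, 261)]
152 [(255, 263)]
156 [(256, 265)]
160 [(258, 272)]
164 [(253, 270)]
168 [(250, 269)]
172 [(261, 268)]
176 [(254, 266)]
180 [(254, 265)]
184 [(254, 264)]
188 [(245, 255), (257, 262)]
192 []
196 []
200 []
204 [(245, 257)]
208 []
212 []
216 []
220 []
```

```bash
python3 -m crank '{"dp":[[0.04,0.13,0],[0.01,0.12,0],[0,0,0.15],[0,0,0.12],[0,0,0]],"delta_rot":[[0,0,0],[0,0,0],[0,0,0],[0,0,0],[0,0,0]]}' | head -4
python3 -m crank '{"dp":[[0,0,0.08],[0,0,0.04],[0,0,0]],"delta_rot":[[0,0,0],[0,0,0],[0,0,0]]}' | head -4
```

```text
time_s: 71.58
ee_pos: [0.6737, -0.0478, 0.3489]
eef_rot: [3.141, -0.001, -3.069]
force: [0.2, -0.2, -1.1]
time_s: 71.95
ee_pos: [0.6741, -0.0478, 0.3442]
eef_rot: [3.141, 0.001, -3.069]
force: [-1.2, -0.2, 0.9]
```

```bash
python3 -m crank '{"dp":[[0,0,0.03],[0,0,0]],"delta_rot":[[0,0,0],[0,0,0]]}' | head -4
python3 -m crank '{"dp":[[0,0,0],[0,0,0],[0,0,0],[0,0,-0.2],[0,0,-0.5]],"delta_rot":[[0,0,0],[0,0,0],[0,0,0],[0,0,0],[0,0,0]]}' 0 | tail -2
python3 -m crank '{"dp":[[0,0,-0.7],[0,0,-0.7],[0,0,-0.6],[0.9,0.8,0],[0.9,0.9,0]],"delta_rot":[[0,0,0],[0,0,0],[0,0,0],[0,0,0],[0,0,0]]}' |head -3
python3 -m crank '{"dp":[[0.9,0.9,0],[0.9,0.9,0],[0.3,1,0],[0,1,0],[0,1,0]],"delta_rot":[[0,0,0],[0,0,0],[0,0,0],[0,0,0],[0,0,0]]}' |head -3
cat > asc.py <<'E'
from h import *
import sys
a=grab('top',sys.argv[1])[:,:,::-1]; u0,u1,v0,v1=180,336,142,222
g=cv2.cvtColor(a,cv2.COLOR_BGR2GRAY)[v0:v1,u0:u1]; bl=(a[v0:v1,u0:u1,0].astype(int)-a[v0:v1,u0:u1,2]>50)
for i in range(0,g.shape[0],3):
    print('%3d '%(v0+i)+''.join('b' if bl[i,j] else '#' if g[i,j]<24 else '+' if g[i,j]<42 else '.' if g[i,j]<75 else ' ' if g[i,j]<120 else 'o' for j in range(g.shape[1])))
E
python3 asc.py top16.png; python3 -c "
from h import *
grab('scene','scene16.png')"
```

```text
time_s: 72.2
ee_pos: [0.674, -0.0479, 0.344]
eef_rot: [3.14, 0.001, -3.069]
force: [-3.9, 0.5, 10.0]
width: 0.0429
finger_force: 0.0
time_s: 73.45
ee_pos: [0.578, 0.0298, 0.4783]
eef_rot: [3.141, 0.002, -3.071]
time_s: 74.08
ee_pos: [0.458, 0.2611, 0.4787]
eef_rot: [3.14, 0.002, -3.069]
142                                                                .oooooooooooooooo                                        .                ..++ ooo ooo      .
145                                                                 ooooooooooooooo ...++..                           .########               .++++++++++++++++.
148                    .#######.                                  .ooooooooooooooo +#######.                          +########+                   .... .    .  
151                   +##########.                                .oooooooooooooooo.#######+                  . .   ...+########.                               
154                 .+########+....                               .ooo    o o    ...####+###.ooooo  .        ..  oo    .######### ooo                           
157    
[... 2809 characters left out ...]
...+.     ..+#+#++++#.....+++....+++++++++#########+.++++.                       
211 ............ ....+##++#+###+........+.++...                              ......+++++++++########++++..++....+++++++++########++++..                         
214              ...++++##########+++++++++....                                ....+++++++++++##+#..... ....   .+.++++++++.......    ..                         
217                  ...++++++++++.............                                      ...........  ... .. ...    ..          ...    ..  .                        
220                    .. . . . ... ....... ...                                     ..... ..... .... .......      ..... ....... .......
```

R is straight again and M has come back straight; all three look as hung. Wait a second, confirm nothing is moving, then hand in.

```bash
python3 -m crank '{"dp":[[0,0,0],[0,0,0],[0,0,0],[0,0,0],[0,0,0]],"delta_rot":[[0,0,0],[0,0,0],[0,0,0],[0,0,0],[0,0,0]]}' | head -1
python3 -m crank '{"dp":[[0,0,0],[0,0,0],[0,0,0],[0,0,0],[0,0,0]],"delta_rot":[[0,0,0],[0,0,0],[0,0,0],[0,0,0],[0,0,0]]}' | head -1
python3 - <<'E'
from h import *
rd=lambda f:cv2.imread('pics/'+f)[:,:,::-1].astype(int)
a=grab('top','top17.png');b=grab('scene','scene17.png')
print('still',np.abs(a[140:222,180:336]-rd('top16.png')[140:222,180:336]).mean(),np.abs(b[150:330,190:360]-rd('scene16.png')[150:330,190:360]).mean())
for n,(v0,v1,u0,u1) in dict(lid=(125,165,180,225),tray=(85,165,250,350)).items(): print(n,np.abs(b[v0:v1,u0:u1]-rd('scene9.png')[v0:v1,u0:u1]).mean())
for y in(-.0475,.0265,.1771):
    x=.6637-.0735*(y-.0735)
    for n,im in(('top',a),('scene',b)):
        q=[proj(n,[x+dx,y+dx*.0735,z]).round().astype(int) for dx,z in((0,.181),(-.045,.15),(.045,.15),(-.07,.11),(.07,.11))]
        print(n,y,[int(im[p[1]-1:p[1]+2,p[0]-1:p[0]+2].mean()) for p in q])
# brush: red handle and pale ferrule against the first picture
o=rd('top0.png').astype(np.uint8)
for im in(o,a):
    m=(im[90:150,235:270,0].astype(int)-im[90:150,235:270,2]>25); v,u=np.nonzero(m); print('handle',len(u),u.mean()+235,v.mean()+90)
E
```

```text
time_s: 74.8
time_s: 75.42
still 3.079294350635814 1.0556318082788672
lid 5.343148148148148
tray 7.044041666666667
top -0.0475 [31, 19, 16, 24, 16]
scene -0.0475 [51, 31, 42, 14, 36]
top 0.0265 [29, 18, 32, 20, 27]
scene 0.0265 [41, 22, 40, 10, 42]
top 0.1771 [29, 18, 17, 20, 19]
scene 0.1771 [36, 21, 25, 21, 27]
handle 273 255.11721611721612 119.07326007326007
handle 273 255.14652014652015 119.01831501831502
```

All three hang still and as predicted in both views, and the brush is unmoved.

```bash
python3 -c "
from station import job_done
print(job_done())"
```

```text
the job is handed in; nothing more can be done
None
```

The job is handed in: all three chisels are in their pockets with blades in the wide ends, the lid is shut, and all three ear defenders hang astride the rail, one having been found twisted on the bar and re-hung straight; the final check was numeric, as the picture views were used up.

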